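# Hold the lantern collar on the stem's flat at the screwdriving station

## Robot

A 7-joint arm with a two-finger parallel gripper is mounted at the origin on the work surface. World frame = base frame: x ahead of the robot, y to its left, z up, the work surface at z = 0. Lengths are in m, angles in rad, forces in N, time in s.
With the tool pointing down it reaches from about 0.425 to 0.875 m from the base axis. Payload 4.7 kg.
Tool frame: the origin (TCP) lies on the centre line of the jaws, within the pads' length; the fingertips stand 19 mm ahead of it and the grasp point (between the pads) is the TCP (tip_reach is the distance from the TCP to the fingertips, in m); x points along the fingers, y is the direction in which the jaws open and shut, and the axes are right-handed (so a half turn about x gives the same grasp; the last joint's range is limited). The gripper opens to 85 mm and grips with 20 to 120 N. Pads are 22 mm wide; open, the fingers measure 114 mm over their backs; the gripper's body (76 mm by 85 mm) begins 54 mm behind the grasp point. The pads swing forward as they close: fully open they stand 13 mm farther back than shut.
Start: joints at [1.152, 0.321, -0.07, 1.45, 0.023, 1.371, -0.057], TCP at [0.273, -0.59, 0.25] pointing down, gripper open.
Joint ranges: [-2.86, 2.86], [-0.3, 2.09], [-1.38, 1.24], [0.06, 2.45], [-1.56, 4.7], [0.09, 2.05], [-2.69, 2.69]. Speed limits (rad/s): [2.57, 2.57, 3.14, 3.14, 3.14, 3.14, 3.14].

## Interface

Orientations are given as a 3x3 rotation matrix whose columns are the frame's x, y, z axes.
In Python, from plant import * gives the robot as it stands.
- The arm moves only by the tool step_arm, never from a script. Its argument "deltas" is one flat list of numbers, 6 for each row, row after row: the shift along the world's x, y, z scaled (see below), then the turn, a rotation vector about the world's x, y, z scaled (see below). A call has 1 to 5 rows; each row shifts and turns the commanded pose from where the row before left it; what a row does not reach is not made up. The controller multiplies each number of a shift by 20 mm and each number of a turn by 0.08 rad. A row lasts 1/12 s, in which the tool goes at most 41.7 mm and 7.16 degrees, less where a joint would pass 70% of its speed; a pose out of reach is approached as far as the arm can. A call with a number of a shift or a turn outside -1 to 1 is refused whole. A call with a gripper value outside its range is refused whole. "jaw" is the closure, from 0 (fully open) to 1 (shut), set as the call begins (left out, the last holds). The fingers move at their own pace and stop on an object; "newtons" is the grip in N (left out, the last holds). Time passes only in rows, so rows that do not move let the fingers close. It gives the time, the measured TCP pose, the force and the opening at its end, in the units of the state.
- observe(): the state, without advancing time (a new reading comes with each control period).
- read_camera(name): name is "scene" or "top" or "wrist"; returns a dict with "image" (400x640x3 uint8, red, green, blue), "depth" (400x640 float32, m along the optical axis (not along the pixel's ray), 0 where there is no reading), "mtx" (3x3 intrinsics, pixels), "xyz" and "rotation" of the camera in the world. Camera axes: x right, y down, z forward; pixel columns grow to the right and rows downward; lengths in m; the calibration is good to about 2 mm. A picture is of the moment at which its call begins.
- finish_job(): hands the job in, once; it reports no verdict.
The state is a dict: "t": time; "joint_pos": joint angles; "qvel": joint speeds; "joint_torque": joint torques, N m; "tcp_pos": TCP position; "tool_rot": TCP orientation; "force": force on the tool from outside, world axes, zero at the start; "ft_torque": the same for the moment, N m; "grip_width": finger opening in m.
Only numpy, scipy, OpenCV 4.12 (cv2) and the standard library are available. Lean on these libraries where they do the work, as an engineer would, in place of code of your own. Each camera call takes 0.05 s, during which the arm holds its last target.

## Task

Push the green lantern carrier along its rail until it catches in the station by the screwdriver, then take the brass stem between the fingers and turn it until its white flat squarely faces the driver bit. Then lift the steel collar off its wooden stand, put it over the stem with its red set-screw on the flat and pointing straight at the bit, push it down so that the spring cup is fully pressed, and finish while still gripping the collar and holding it down there, without letting go. Leave the other things on the bench where they are.

Things in the scene. Friction and masses are not known exactly. Their poses are not given: they have to be found in the camera images.
- carrier (a joint): Green carrier plate (110 x 150 x 18 mm, top 40 mm above the bench) on a straight rail, carrying a brass lantern base; travel in m along the y axis of bit_tip. 0 = first station, 0.12 = screwdriving station (green mark on the rig); a stop ends the travel at 0.124. Friction 1 to 2 N; at 0.12 a steel drop pin falls about 4 mm into a dip in the carrier's ledge and catches it lightly (a few N pull it out again).
- post_top (a point): Centre of the top of the wooden push post on the carrier, 90 mm above the bench. The post is 40 mm along the rig's x, 16 mm along the rail (y), and 50 mm tall above the carrier plate. It stands 75 mm behind the stem (the stem is on its +y side, rig axes) and moves with the carrier.
- stem (a joint): Turn of the upright brass stem in rad, anticlockwise positive seen from above; 0 = the flat faces the driver bit (+x of bit_tip). Friction about 0.05 Nm; it stays where it is left; range -0.8 to 2.6.
- stem_top (a point): Centre of the stem's top end (on its axis), 125 mm above the bench; x axis = outward normal of the flat. The stem is 24 mm round with one flat (white face) 7 mm from the axis, so it measures 19 mm across flat and back and 24 mm elsewhere; the flat runs the whole free height, and the top 3 mm is chamfered. A red bar on the top end runs from the axis towards the flat. 40 mm of stem stand free above the spring cup.
- spring_cup (a joint): Travel in m of the spring cup round the stem, 0 = up, 0.008 = fully pressed down. Takes 2 N to start and 6 N at full travel; springs back when let go.
- cup_top (a point): Centre of the spring cup's upper face, on the stem's axis: 85 mm above the bench when up. The dark cup is 40 mm across, 6 mm thick; the collar is pressed down on it.
- bit_tip (a point): Tip of the driver bit, 90 mm above the bench: its axes are the rig's (x from the stem towards the driver, y along the rail in the pushing direction, z up). The bit lies along x; with the carrier in the 0.12 station the stem's axis is 68 mm from the tip on the -x side. The driver (black, 32 mm thick, top 106 mm above the bench) extends 137 mm in +x from the tip.
- drop_pin: Loose upright steel detent pin, 18 mm thick with an orange top, 53 mm long, in a square guide on the rig beside the rail (-x side, rig axes; guide top 64 mm and pin top 83 mm above the bench before it drops). Origin at its round lower end, 30 mm above the bench while it rides on the ledge. Works by itself: leave it.
- stand: Dark wooden stand on which the collar lies: 36 mm round post, 30 mm high, with a 68 mm foot 6 mm high. Origin at its underside centre. Fixed.
- collar: Steel collar ring, 44 mm outside, 27 mm bore, 24 mm high, about 0.12 kg; origin at the centre of its underside, 30 mm above the bench on the stand, z up. Its set-screw lies along +x at half height: inside, the tip reaches 3 mm into the bore (10.5 mm from the axis), so the collar passes over the stem only with the screw on the side of the flat. Grip it across y, clear of the screw.
- screw_head (a point): Outer end of the collar's red set-screw head (10 mm thick), 33.5 mm from the collar's axis along its +x, 12 mm above its underside.
- finial: Bystander: turned brass finial, 34 mm wide, 62 mm high. Leave it.
- glass_cup: Bystander: amber glass cup, 70 mm wide, 80 mm high. Leave it.
- spare_ring: Bystander: flat copper ring without a screw, 52 mm wide, 12 mm high. Leave it.
- screwdriver: Bystander: loose hand screwdriver lying on the bench. Leave it.
- wax_tin: Bystander: blue tin, 72 mm wide, 45 mm high. Leave it.
- star: Bystander: six-pointed ornament with coloured points, 68 mm wide, 12 mm high, lying. Leave it.
- small_vase: Bystander: small brass vase, 64 mm wide, 105 mm high. Leave it.
Mind the look-alikes: they are no part of the job. Several things have the shape of the collar; the one meant has the colours described above.

How it is judged:
By the outcome, as a careful person would: the job done as asked, in the order asked, and still so for the second after the job is handed in, while the arm keeps its last pose, push and grip.
It also fails if it takes over 72 s, if anything falls off the work surface, if the arm or the gripper's body presses on something with over 40 N, if the wrist force passes 120 N, or if a joint passes its speed limit or range.

## Working session

There is one attempt and no reset: what is moved stays moved. The work goes in short steps, Python scripts to look and compute and a tool call to move; the robot and the scene stay as the last step left them, time stands still between calls to the robot, and variables do not carry over. Pictures are saved under pics/ and viewed, and the job is handed in when it is done.

Besides the shell and the picture viewer there is one more tool, called after "Request:" in YAML: its name, and indented under it one key for each argument. step_arm: Moves the arm, as the interface text tells. Shifts and turns lie within -1 to 1; 1 stands for 20 mm of shift or 0.08 rad of turn. Its arguments: {"type":"object","properties":{"deltas":{"type":"array"},"jaw":{"type":"number"},"newtons":{"type":"number"}},"required":["deltas"]}

```bash
mkdir -p pics; ls; python3 - <<'E'
from plant import *
import cv2,numpy as np
print(observe())
for n in("scene","top","wrist"):
    c=read_camera(n); cv2.imwrite(f"pics/a_{n}.png",c["image"][:,:,::-1]); np.savez(f"a_{n}.npz",**c); print(n,c["mtx"],c["xyz"],c["rotation"])
E
```

```text
pics
{'t': 0.0, 'joint_pos': array([ 1.15206421,  0.32181493, -0.07011049,  1.45169802,  0.02259198,
        1.37081361, -0.05686254]), 'qvel': array([ 3.35594826e-04,  9.99623571e-05,  7.37768375e-04,  1.25544969e-03,
        3.46642097e-04, -1.05352719e-03, -8.98883755e-04]), 'joint_torque': array([-3.82075741e-04, -4.93578494e+01, -3.82431345e-01, -3.14330900e+01,
        1.28077253e-02,  1.13507576e-02, -9.50981331e-06]), 'tcp_pos': array([ 0.27239414, -0.58959995,  0.24921736]), 'tool_rot': array([[-8.92716158e-04,  4.19525511e-01, -9.07743107e-01],
       [ 1.72968499e-03, -9.07741463e-01, -4.19526452e-01],
       [-9.99998106e-01, -1.94462767e-03,  8.47084929e-05]]), 'force': array([-0.53054778,  0.46019441, -0.20054676]), 'ft_torque': array([ 0.02729808,  0.01369097, -0.01499771]), 'grip_width': 0.08532671515861234}
scene [[467.86126528   0.         319.84092048]
 [  0.         467.86126528 197.46155307]
 [  0.           0.           1.        ]] [ 0.88684192 -0.66176799  1.12339232] [[ 8.62609229e-01  4.06665985e-01 -3.00878869e-01]
 [ 5.05870471e-01 -6.92716325e-01  5.14041983e-01]
 [ 6.19684864e-04 -5.95623094e-01 -8.03263809e-01]]
top [[416.6077788    0.         322.36282076]
 [  0.         416.6077788  195.17091908]
 [  0.           0.           1.        ]] [ 0.33004081 -0.0275651   1.54741225] [[-0.01282452 -0.99229199  0.1232564 ]
 [-0.99958862  0.01588508  0.02388021]
 [-0.02565408 -0.12289944 -0.99208749]]
wrist [[308.67600655   0.         321.73111082]
 [  0.         308.67600655 199.01309689]
 [  0.           0.           1.        ]] [ 0.34204648 -0.55791746  0.3728831 ] [[ 0.41973808 -0.86647421 -0.27026354]
 [-0.90764384 -0.40122737 -0.12328528]
 [-0.00161361  0.29705057 -0.95486039]]
```

View pics/a_scene.png

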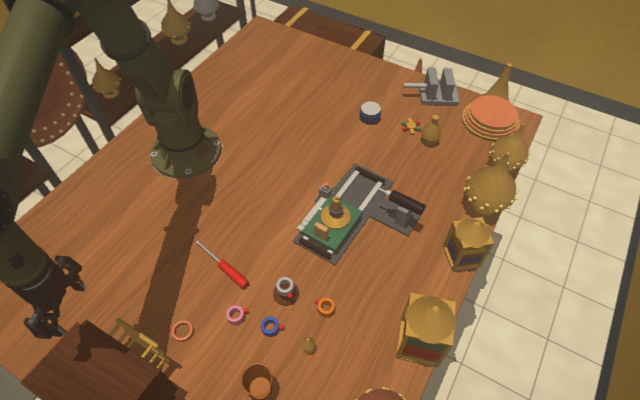

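View pics/a_top.png

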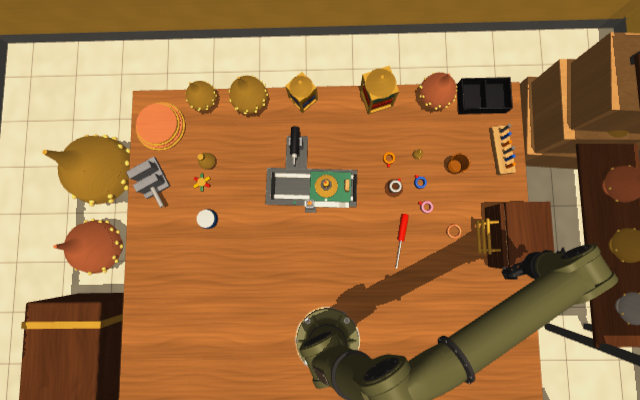

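View pics/a_wrist.png

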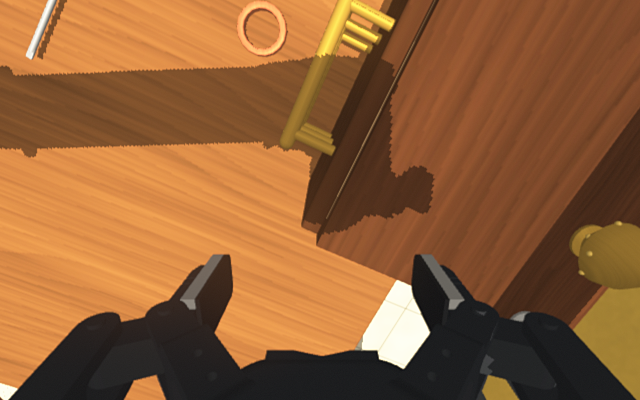

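The rig sits at about (315,185) in the top view. The steel collar on its stand is at top (395,187) and scene (285,288), with coloured look-alikes around it. I'll zoom in and get rough positions.

```bash
cat > h.py <<'E'
import numpy as np,cv2
def load(f): return dict(np.load(f))
def pt(c,u,v,d=None):
    if d is None: d=c["depth"][int(v),int(u)]
    K=c["mtx"]; p=np.array([(u-K[0,2])/K[0,0],(v-K[1,2])/K[1,1],1])*d
    return c["rotation"]@p+c["xyz"]
def atz(c,u,v,z):
    K=c["mtx"]; r=c["rotation"]@np.array([(u-K[0,2])/K[0,0],(v-K[1,2])/K[1,1],1])
    return c["xyz"]+r*(z-c["xyz"][2])/r[2]
def proj(c,P):
    q=c["rotation"].T@(np.asarray(P)-c["xyz"]); q=c["mtx"]@q; return q[:2]/q[2]
def cloud(c):
    K=c["mtx"];v,u=np.mgrid[0:400,0:640];d=c["depth"]
    p=np.stack([(u-K[0,2])/K[0,0]*d,(v-K[1,2])/K[1,1]*d,d],-1)
    return p@c["rotation"].T+c["xyz"]
def crop(c,u0,v0,u1,v1,s,f):
    cv2.imwrite(f,cv2.resize(c["image"][v0:v1,u0:u1,::-1],None,fx=s,fy=s,interpolation=cv2.INTER_CUBIC))
E
python3 - <<'E'
from h import *
s=load("a_scene.npz");t=load("a_top.npz")
crop(s,220,150,440,350,3.6,"pics/b_scene.png"); crop(t,250,115,450,225,4,"pics/b_top.png")
for n,u,v in(("stem",326,182),("collar rim",395,182),("post",348,185),("bit",293,160),("bench",380,160),("pin",311,205)):
    print(n,pt(t,u,v))
E
```

```text
stem [ 0.55178999 -0.00653887  0.1288958 ]
collar rim [ 0.55997874 -0.25525898  0.04960034]
post [ 0.5455383  -0.08341834  0.0920841 ]
bit [0.63913105 0.11066576 0.09078606]
bench [ 0.65279835 -0.20958417 -0.00189347]
pin [0.47833212 0.04868358 0.07583871]
```

View pics/b_scene.png

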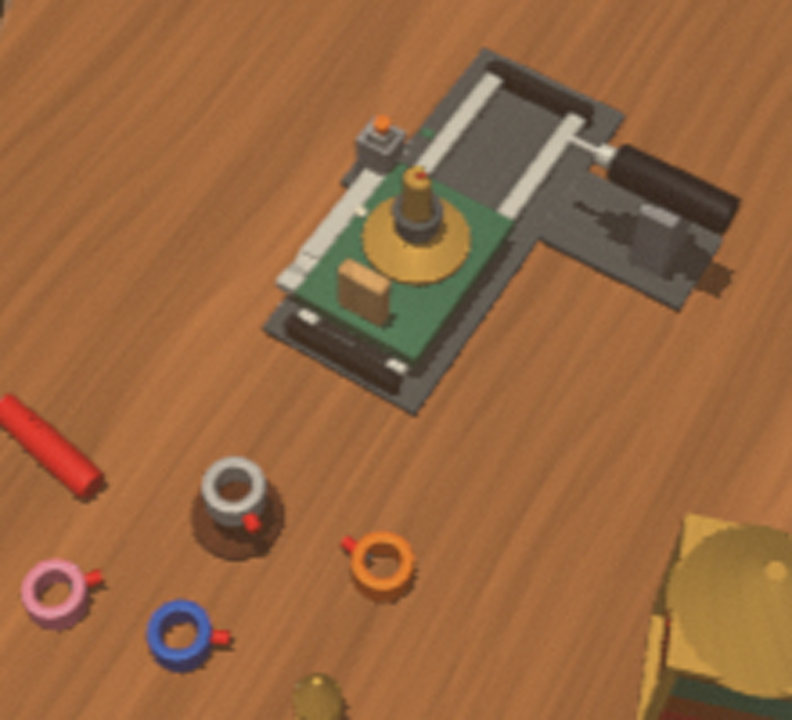

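View pics/b_top.png

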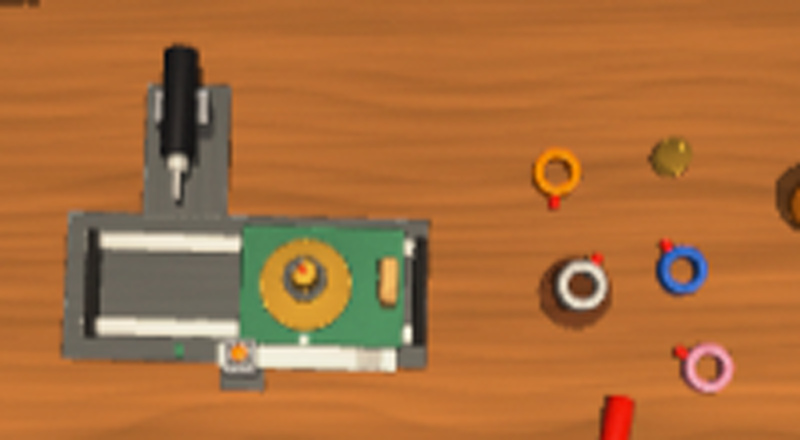

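The rig's x and y run close to the world's. I'll bring the tool over to just behind the post, turning the tool with it, and look with the wrist camera.

Request:
step_arm:
  deltas: [0.5,0.9,0.2,0,0,0.57,0.5,0.9,0.2,0,0,0.57,0.5,0.9,0,0,0,0.57,0.5,0.9,0,0,0,0.57,0.5,0.9,0,0,0,0.57]
  jaw: 0

```text
t: 0.57
tcp_pos: [0.3229, -0.499, 0.2581]
tool_rot: [[-0.0, 0.616, -0.788], [0.0, -0.788, -0.616], [-1.0, -0.0, 0.0]]
force: [0.5, 0.0, -0.8]
grip_width: 0.0852
```

Request:
step_arm:
  deltas: [0.5,0.9,0.2,0,0,0.57,0.5,0.9,0.2,0,0,0.57,0.5,0.9,0,0,0,0.57,0.5,0.9,0,0,0,0.57,0.5,0.9,0,0,0,0.57]

```text
t: 0.98
tcp_pos: [0.3735, -0.4083, 0.2665]
tool_rot: [[0.0, 0.779, -0.627], [-0.0, -0.627, -0.779], [-1.0, 0.0, 0.0]]
force: [0.6, -0.2, -0.9]
grip_width: 0.0854
```

Request:
step_arm:
  deltas: [0.5,0.9,0,0,0,0.57,0.5,0.9,0,0,0,0.57,0.5,0.9,0,0,0,0.57,0.5,0.9,0,0,0,0.57,0.5,0.9,0,0,0,0.57]

```text
t: 1.4
tcp_pos: [0.4235, -0.3182, 0.2663]
tool_rot: [[0.0, 0.901, -0.434], [-0.0, -0.434, -0.901], [-1.0, 0.0, 0.0]]
force: [0.2, 0.3, 0.3]
grip_width: 0.0855
```

Request:
step_arm:
  deltas: [0.5,0.9,0,0,0,0.57,0.5,0.9,0,0,0,0.57,0.5,0.9,0,0,0,0.57,0.5,0.9,0,0,0,0.57,0.5,0.9,0,0,0,0.57]

```text
t: 1.82
tcp_pos: [0.4736, -0.2283, 0.2664]
tool_rot: [[0.0, 0.976, -0.22], [-0.0, -0.22, -0.976], [-1.0, 0.0, 0.0]]
force: [0.6, -0.7, 0.2]
grip_width: 0.0857
```

Request:
step_arm:
  deltas: [0.5,0.9,0,0,0,0.57,0.5,0.9,0,0,0,0.57,0.5,0.9,0,0,0,0.57,0.5,0.9,0,0,0,0.57,0,0,0,0,0,0]

```text
t: 2.23
tcp_pos: [0.5151, -0.152, 0.2665]
tool_rot: [[0.002, 0.999, -0.033], [0.003, -0.033, -0.999], [-1.0, 0.001, -0.003]]
force: [-0.4, 1.1, -0.0]
grip_width: 0.0854
```

```bash
python3 - <<'E'
from plant import *
from h import *
c=read_camera("wrist"); np.savez("c1.npz",**c); cv2.imwrite("pics/c1.png",c["image"][:,:,::-1])
o=observe(); print(o["t"],o["tcp_pos"],o["tool_rot"],o["force"],c["xyz"])
E
```

```text
2.2833 [ 0.51406993 -0.15461783  0.26637337] [[ 5.04354070e-04  9.99323194e-01 -3.67817824e-02]
 [ 1.01045265e-03 -3.67822776e-02 -9.99322792e-01]
 [-9.99999362e-01  4.66846267e-04 -1.02832006e-03]] [-1.12673921 -0.37035074  0.08104763] [ 0.51805458 -0.07637635  0.39027256]
```

View pics/c1.png

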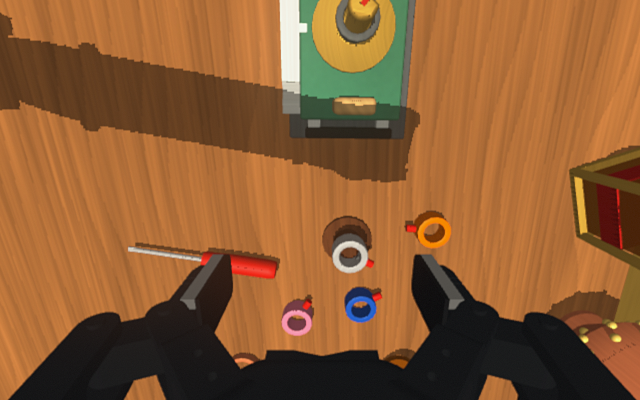

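The wrist view shows the post at about (355,105), the stem top at (362,8) and the steel collar at (350,255) with its red screw at (370,264), all clear of the fingers. Next, the positions from depth clouds in several views.

```bash
python3 - <<'E'
from h import *
for f in("a_scene","a_top","c1"):
    c=load(f+".npz");P=cloud(c);I=c["image"].astype(int);R,G,B=I[...,0],I[...,1],I[...,2]
    X,Y,Z=P[...,0],P[...,1],P[...,2]
    print("==",f)
    box=(X>.4)&(X<.66)&(Y>-.2)&(Y<.25)
    g=box&(G>R+15)&(G>B)&(abs(Z-.04)<.01)
    r=cv2.minAreaRect(P[g][:,:2].astype(np.float32)*1000); print("plate",g.sum(),np.median(Z[g]),r)
    p=box&(Y<-.05)&(Z>.085)&(Z<.1)
    if p.sum(): print("post top",p.sum(),P[p].mean(0),np.median(Z[p]),cv2.minAreaRect(P[p][:,:2].astype(np.float32)*1000))
    s=box&(abs(Y+.01)<.04)&(Z>.118)&(Z<.14)
    if s.sum(): print("stemtop",s.sum(),P[s].mean(0),P[s].min(0),P[s].max(0))
    # collar
    k=(X>.48)&(X<.6)&(Y<-.2)&(Y>-.3)&(Z>.048)&(Z<.06)
    if k.sum():
        (q,rad)=cv2.minEnclosingCircle(P[k][:,:2].astype(np.float32)); print("collar rim",k.sum(),q,rad,np.median(Z[k]))
    h=(X>.48)&(X<.61)&(Y<-.2)&(Y>-.31)&(R>120)&(G<70)&(B<70)&(Z>.02)&(Z<.07)
    print("red",h.sum(),P[h].mean(0) if h.sum() else "")
    d=(X>.58)&(X<.8)&(Y>.02)&(Y<.2)&(Z>.08)&(Z<.115)
    if d.sum(): print("driver",d.sum(),cv2.minAreaRect(P[d][:,:2].astype(np.float32)*1000),P[d].min(0))
E
```

```text
== a_scene
plate 783 0.0397128059725016 ((551.9813232421875, -20.92462921142578), (150.922119140625, 109.30427551269531), 88.62223052978516)
post top 78 [ 0.54931046 -0.08163615  0.08926465] 0.08919183548186904 ((548.2462158203125, -80.0732650756836), (16.08741569519043, 39.430538177490234), 86.32080841064453)
stemtop 52 [ 0.55094147 -0.00845305  0.12365607] [ 0.53903631 -0.01940638  0.11871969] [0.56190149 0.00787611 0.12900665]
collar rim 156 (0.5507893562316895, -0.25752702355384827) 0.026903720572590828 0.05287057643423587
red 18 [ 0.56948563 -0.2697939   0.04481891]
driver 500 ((691.9544677734375, 100.50302124023438), (38.31871032714844, 137.8456268310547), 86.18980407714844) [0.62345954 0.08062009 0.08031923]
== a_top
plate 693 0.04027914173413594 ((549.0155029296875, -19.53430938720703), (146.74354553222656, 109.17057800292969), 89.14292907714844)
post top 51 [ 0.54586145 -0.07969738  0.0898867 ] 0.08911752756195201 ((546.4131469726562, -79.9619369506836), (14.381409645080566, 36.10453796386719), 88.60714721679688)
stemtop 33 [ 0.54807525 -0.00610471  0.12494201] [ 0.53844596 
[... 229 characters left out ...]
312, 105.94631958007812), (47.38633346557617, 134.8756561279297), 89.53248596191406) [0.6237751  0.08204169 0.08003856]
== c1
plate 6342 0.040087479823427946 ((551.4679565429688, -35.86750411987305), (115.1852035522461, 109.20849609375), 87.66814422607422)
post top 724 [ 0.54897936 -0.07959565  0.08933209] 0.08954415753113792 ((549.0349731445312, -79.86434173583984), (15.405782699584961, 39.870487213134766), 88.1772232055664)
stemtop 583 [ 0.55138436 -0.0092192   0.12410606] [ 0.54033698 -0.01656388  0.11824476] [ 0.56366581 -0.00166676  0.1274043 ]
collar rim 652 (0.5457946062088013, -0.25495263934135437) 0.022543538361787796 0.053796423633954954
red 43 [ 0.57226326 -0.26811926  0.04559257]
```

```bash
python3 - <<'E'
from h import *
c=load("c1.npz");P=cloud(c);X,Y,Z=P[...,0],P[...,1],P[...,2]
for y in np.arange(-.15,-.07,.005):
    m=(abs(X-.548)<.012)&(abs(Y-y)<.0025); print(round(y,3),m.sum(),Z[m].max().round(3) if m.sum() else None)
# dome profile
s=load("a_scene.npz")
for c in(c,s):
    P=cloud(c);r=np.hypot(P[...,0]-.5515,P[...,1]+.006)
    print([(k,np.median(P[...,2][abs(r-k/1000)<.002]).round(3)) for k in range(14,60,4)])
E
```

```text
-0.15 641 0.329
-0.145 692 0.33
-0.14 858 0.34
-0.135 3890 0.343
-0.13 77 0.344
-0.125 74 0.002
-0.12 58 0.003
-0.115 62 0.03
-0.11 88 0.03
-0.105 120 0.03
-0.1 80 0.01
-0.095 68 0.041
-0.09 88 0.087
-0.085 132 0.091
-0.08 143 0.092
-0.075 142 0.092
[(14, np.float64(0.085)), (18, np.float64(0.084)), (22, np.float64(0.058)), (26, np.float64(0.056)), (30, np.float64(0.054)), (34, np.float64(0.051)), (38, np.float64(0.048)), (42, np.float64(0.041)), (46, np.float64(0.04)), (50, np.float64(0.04)), (54, np.float64(0.04)), (58, np.float64(0.04))]
[(14, np.float64(0.081)), (18, np.float64(0.073)), (22, np.float64(0.058)), (26, np.float64(0.056)), (30, np.float64(0.053)), (34, np.float64(0.051)), (38, np.float64(0.048)), (42, np.float64(0.042)), (46, np.float64(0.04)), (50, np.float64(0.04)), (54, np.float64(0.039)), (58, np.float64(0.038))]
```

Request:
step_arm:
  deltas: [0.17,0.1,-0.9,0,0,0,0.17,0.1,-0.9,0,0,0,0.17,0.1,-0.9,0,0,0,0.17,0.1,-0.9,0,0,0,0.17,0.1,-0.9,0,0,0]
  jaw: 1

```text
t: 2.7
tcp_pos: [0.5296, -0.1489, 0.1754]
tool_rot: [[-0.0, 0.999, -0.045], [-0.001, -0.045, -0.999], [-1.0, -0.0, 0.001]]
force: [0.1, 0.4, -0.9]
grip_width: 0.0255
```

Request:
step_arm:
  deltas: [0.17,0.1,-0.95,0,0,0,0.17,0.1,-0.95,0,0,0,0.17,0.1,-0.95,0,0,0,0.17,0.1,-0.95,0,0,0,0.17,0.1,-0.9,0,0,0]

```text
t: 3.12
tcp_pos: [0.5464, -0.1389, 0.0811]
tool_rot: [[-0.001, 0.999, -0.045], [-0.001, -0.045, -0.999], [-1.0, -0.001, 0.001]]
force: [-0.4, -0.5, 0.1]
grip_width: 0.0001
```

Request:
step_arm:
  deltas: [0.02,0.6,0,0,0,0,0.02,0.5,0,0,0,0,0.02,0.3,0,0,0,0,0.02,0.3,0,0,0,0,0.02,0.3,0,0,0,0]

```text
t: 3.53
tcp_pos: [0.5494, -0.0976, 0.0838]
tool_rot: [[0.002, 0.999, -0.043], [-0.001, -0.043, -0.999], [-1.0, 0.002, 0.001]]
force: [-0.7, -0.1, 2.0]
grip_width: 0.0001
```

Request:
step_arm:
  deltas: [0.015,0.4,0,0,0,0,0.015,0.4,0,0,0,0,0.015,0.4,0,0,0,0,0.015,0.4,0,0,0,0,0.015,0.4,0,0,0,0]

```text
t: 3.95
tcp_pos: [0.5505, -0.0575, 0.0827]
tool_rot: [[0.001, 0.999, -0.044], [-0.0, -0.044, -0.999], [-1.0, 0.001, 0.0]]
force: [1.8, -2.6, 1.5]
grip_width: -0.0
```

Request:
step_arm:
  deltas: [0.015,0.4,0,0,0,0,0.015,0.4,0,0,0,0,0.015,0.4,0,0,0,0,0.015,0.4,0,0,0,0,0.015,0.4,0,0,0,0]

```text
t: 4.37
tcp_pos: [0.5517, -0.0173, 0.0823]
tool_rot: [[0.0, 0.999, -0.044], [-0.0, -0.044, -0.999], [-1.0, 0.0, 0.0]]
force: [2.3, -3.3, 0.1]
grip_width: -0.0003
```

Request:
step_arm:
  deltas: [0.01,0.3,0,0,0,0,0.01,0.3,0,0,0,0,0.01,0.2,0,0,0,0,0.01,0.2,0,0,0,0,0.01,0.2,0,0,0,0]

```text
t: 4.78
tcp_pos: [0.5522, 0.0061, 0.0822]
tool_rot: [[-0.001, 0.999, -0.044], [-0.0, -0.044, -0.999], [-1.0, -0.001, 0.0]]
force: [0.6, -2.5, 0.6]
grip_width: -0.0
```

```bash
cat > look.py <<'E'
import sys
from plant import *
from h import *
n=sys.argv[1]
for k in sys.argv[2:]:
    c=read_camera(k); np.savez(f"{n}_{k}.npz",**c); cv2.imwrite(f"pics/{n}_{k}.png",c["image"][:,:,::-1])
o=observe(); print(o["t"],o["tcp_pos"].round(4),o["tool_rot"].round(4).tolist(),o["force"].round(1),o["ft_torque"].round(2),o["grip_width"].round(4))
E
python3 look.py d wrist scene; python3 -c "
from h import *
c=load('d_scene.npz');crop(c,280,140,440,260,4,'pics/d_s.png')
P=cloud(c);X,Y,Z=[P[...,i] for i in range(3)]
m=(abs(X-.478)<.02)&(abs(Y-.048)<.02);print(Z[m].max())"
```

```text
0.4832109334667456Traceback (most recent call last):
  File "look.py", line 7, in <module>
    o=observe(); print(o["t"],o["tcp_pos"].round(4),o["tool_rot"].round(4).tolist(),o["force"].round(1),o["ft_torque"].round(2),o["grip_width"].round(4))
                                                                                                                                ^^^^^^^^^^^^^^^^^^^^^
AttributeError: 'float' object has no attribute 'round'
```

View pics/d_s.png

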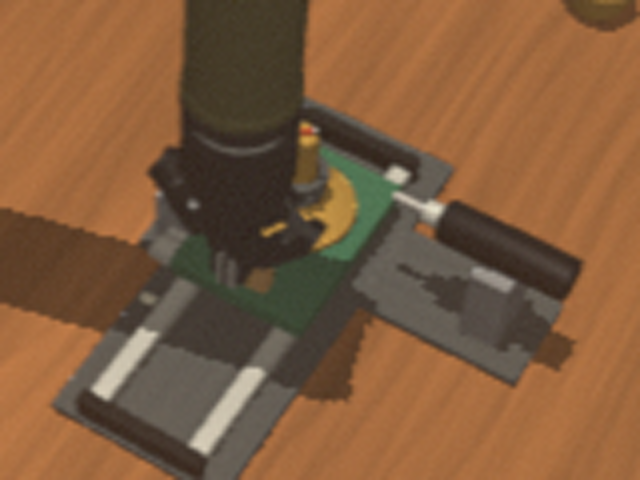

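View pics/d_wrist.png

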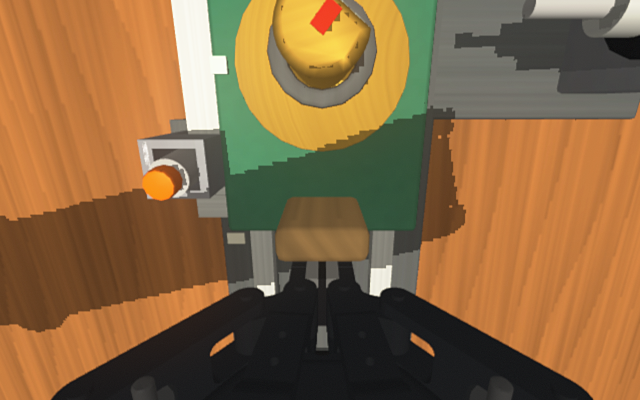

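Request:
step_arm:
  deltas: [0.005,0.15,0,0,0,0,0.005,0.15,0,0,0,0,0.005,0.1,0,0,0,0,0.005,0.1,0,0,0,0,0,0.0,0,0,0,0]

```text
t: 5.3
tcp_pos: [0.5527, 0.0168, 0.0822]
tool_rot: [[-0.0, 0.999, -0.043], [0.001, -0.043, -0.999], [-1.0, -0.0, -0.001]]
force: [-0.1, 0.7, 0.2]
grip_width: 0.0001
```

```bash
sed -i 's/,o\["grip_width"\].round(4)/,round(float(o["grip_width"]),4)/' look.py; python3 look.py e wrist; python3 -c "
from h import *
c=load('e_wrist.npz')
for n in 'de':
  c=load(n+'_wrist.npz');P=cloud(c);I=c['image'].astype(int);m=(I[...,0]>200)&(abs(I[...,1]-120)<50)&(I[...,2]<60)&(abs(P[...,0]-.478)<.04)&(P[...,2]>.055)&(P[...,1]>.02);print(m.sum(),np.percentile(P[m],[5,50,95],axis=0))"
```

```text
5.35 [0.5529 0.0167 0.0823] [[0.0, 0.9991, -0.0429], [0.0007, -0.0429, -0.9991], [-1.0, -0.0, -0.0007]] [-1.3 -0.2  0.1] [ 0. -0.  0.] -0.0001
700 [[0.48190824 0.04735947 0.08147397]
 [0.48711395 0.05253237 0.08252372]
 [0.49229219 0.05785507 0.08362195]]
490 [[0.48226079 0.04998805 0.07794611]
 [0.48676409 0.0541558  0.07900506]
 [0.49237737 0.05872513 0.0799954 ]]
```

View pics/e_wrist.png

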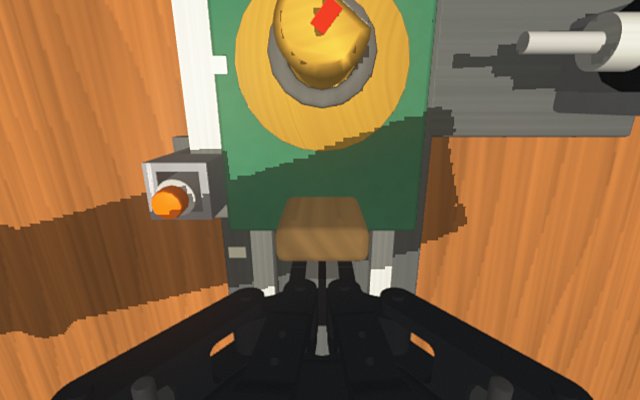

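The pin top dropped 3.5 mm (82.5 → 79 mm) and the push force went to zero, so the carrier is caught. I'll back off, rise and look at the stem and bit.

Request:
step_arm:
  deltas: [0,-0.5,0,0,0,0,0,0,0.8,0,0,0,0,0,0.9,0,0,0,0,0.3,0.9,0,0,0,0,0.5,0.9,0,0,0]

```text
t: 5.77
tcp_pos: [0.5531, 0.0199, 0.153]
tool_rot: [[-0.0, 0.999, -0.047], [-0.001, -0.047, -0.999], [-1.0, -0.0, 0.001]]
force: [1.1, -0.5, -0.7]
grip_width: -0.0
```

Request:
step_arm:
  deltas: [0.2,0.5,0.9,0,0,0,0.2,0.5,0.9,0,0,0,0.2,0.5,0.9,0,0,0,0,0,0,0,0,0]
  jaw: 0

```text
t: 6.1
tcp_pos: [0.5676, 0.0543, 0.2105]
tool_rot: [[0.008, 0.999, -0.041], [0.002, -0.041, -0.999], [-1.0, 0.007, -0.002]]
force: [0.0, -0.5, -0.2]
grip_width: 0.0479
```

```bash
python3 look.py f wrist scene top
```

```text
6.25 [0.5647 0.0509 0.2057] [[-0.0007, 0.999, -0.0442], [-0.0006, -0.0442, -0.999], [-1.0, -0.0007, 0.0006]] [-0.6  0.2 -0.4] [-0.03  0.05 -0.05] 0.0706
```

View pics/f_wrist.png

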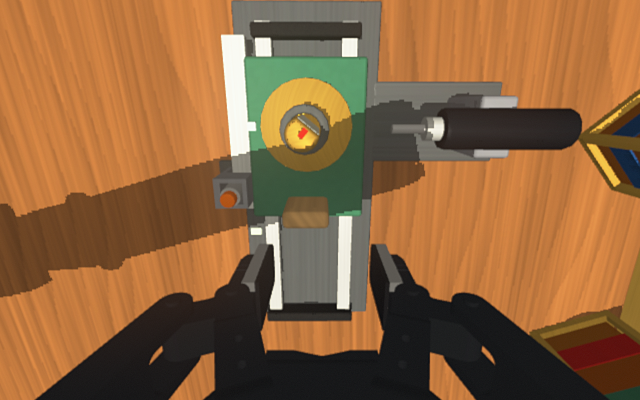

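All of it is visible: stem top (302,130) with its flat facing upper right, bit tip (392,128), caught pin (228,198). Measuring rig yaw, stem axis and flat angle.

```bash
python3 - <<'E'
from h import *
c=load("f_wrist.npz");P=cloud(c);I=c["image"].astype(int);R,G,B=I[...,0],I[...,1],I[...,2];X,Y,Z=P[...,0],P[...,1],P[...,2]
crop(c,250,70,410,190,5,"pics/f_crop.png")
g=(G>R+15)&(G>B)&(abs(Z-.04)<.004)&(Y>-.05)&(Y<.25)
r=cv2.minAreaRect(P[g][:,:2].astype(np.float32)*1000);print("plate",g.sum(),r)
# driver body/bit cloud PCA
d=(X>.60)&(X<.78)&(Y>.04)&(Y<.16)&(Z>.084)&(Z<.115)
D=P[d]; x0=D[:,0].min(); print("bit tip x",np.sort(D[:,0])[:5])
ys=[(D[abs(D[:,0]-x)<.004][:,1].min(),D[abs(D[:,0]-x)<.004][:,1].max(),D[abs(D[:,0]-x)<.004][:,2].max()) for x in np.arange(.63,.76,.02)]
print(np.round(ys,4)); 
s=(abs(Z-.125)<.0025)&(abs(X-.555)<.03)&(abs(Y-.11)<.04)
S=P[s];print("stem top",s.sum(),S.mean(0),np.median(S[:,2]),S.min(0),S.max(0),cv2.minEnclosingCircle(S[:,:2].astype(np.float32)))
red=s&(R>180)&(G<90)&(B<90);print("red",red.sum(),P[red].mean(0))
pt_=cv2.fitLine(P[red][:,:2].astype(np.float32),cv2.DIST_L2,0,.01,.01).ravel();print(pt_,np.degrees(np.arctan2(pt_[1],pt_[0])))
cu=(abs(Z-.085)<.002)&(np.hypot(X-.555,Y-.11)<.03);print("cup",cu.sum(),np.median(Z[cu]),cv2.minEnclosingCircle(P[cu][:,:2].astype(np.float32)))
po=(abs(Z-.09)<.003)&(abs(X-.553)<.03)&(abs(Y-.035)<.03);print("post",cv2.minAreaRect(P[po][:,:2].astype(np.float32)*1000))
E
```

```text
plate 10485 ((557.1808471679688, 95.361083984375), (148.9862060546875, 109.59796142578125), 87.7899398803711)
bit tip x [0.62511812 0.6251289  0.62516378 0.62517188 0.62522939]
[[0.1058 0.1121 0.095 ]
 [0.0995 0.117  0.1002]
 [0.0922 0.1223 0.1079]
 [0.0914 0.1215 0.1075]
 [0.0907 0.1207 0.1076]
 [0.0896 0.1198 0.107 ]
 [0.0888 0.119  0.1071]]
stem top 765 [0.55633376 0.10964885 0.12465334] 0.12474949234515006 [0.54583312 0.09897452 0.12250071] [0.56871396 0.1216538  0.12687949] ((0.5573291182518005, 0.1105465218424797), 0.011897440068423748)
red 50 [0.55849352 0.11207918 0.12541769]
[0.62570155 0.7800625  0.55849355 0.11207917] 51.2663
cup 853 0.08484516244632165 ((0.5574772357940674, 0.11045735329389572), 0.019957827404141426)
post ((554.1859741210938, 36.1041259765625), (15.267572402954102, 39.477760314941406), 87.56745910644531)
```

View pics/f_crop.png

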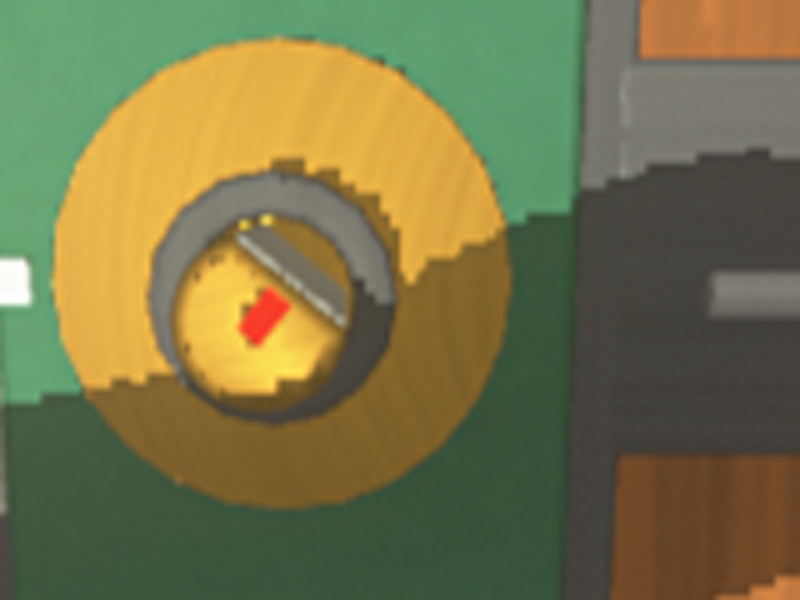

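```bash
python3 - <<'E'
from h import *
c=load("f_wrist.npz")
a=atz(c,250+238/5,70+237/5,.122);b=atz(c,250+347/5,70+325/5,.122)
d=b-a; n=np.array([-d[1],d[0]]); n/=np.linalg.norm(n); print("flat",a,b,np.degrees(np.arctan2(n[1],n[0])))
ax=np.array([.5574,.1105]); print("dist flat from axis",(a[:2]-ax)@n,(b[:2]-ax)@n)
# fingers symmetric in tool frame? closed (e) and open (f)
for f,tp,Rt in(("e_wrist",[.5529,.0167,.0823],[[0.0,0.9991,-0.0429],[0.0007,-0.0429,-0.9991],[-1.0,0,-0.0007]]),("f_wrist",[.5647,.0509,.2057],[[-0.0007,0.999,-0.0442],[-0.0006,-0.0442,-0.999],[-1.0,-0.0007,0.0006]])):
    c=load(f+".npz");P=(cloud(c)-tp)@np.array(Rt); 
    I=c["image"].astype(int).sum(-1)
    m=(c["depth"]<.2)&(c["depth"]>0)&(P[...,0]>-.02)&(P[...,0]<.025)&(abs(P[...,1])<.09)&(abs(P[...,2])<.03)
    Q=P[m]; print(f,m.sum(),Q.min(0),Q.max(0)); 
    for s in(-1,1):
        q=Q[Q[:,1]*s>0]; print(s,np.percentile(q,[2,50,98],axis=0).round(4).tolist()) if len(q) else 0
# stem position from scene & top
for f in("f_scene","f_top"):
    c=load(f+".npz");P=cloud(c);X,Y,Z=[P[...,i] for i in range(3)]
    s=(abs(Z-.125)<.003)&(abs(X-.557)<.025)&(abs(Y-.11)<.025); print(f,s.sum(),P[s].mean(0) if s.sum() else "")
    if s.sum(): print(cv2.minEnclosingCircle(P[s][:,:2].astype(np.float32)))
    I=c["image"].astype(int);g=(I[...,1]>I[...,0]+15)&(I[...,1]>I[...,2])&(abs(Z-.04)<.006)&(Y<.25)&(Y>-.05)&(X>.4)&(X<.7); print(cv2.minAreaRect(P[g][:,:2].astype(np.float32)*1000))
E
```

```text
flat [0.55571889 0.12191618 0.122     ] [0.5697073  0.10981333 0.122     ] 49.133471883035085
dist flat from axis 0.007533371212215795 0.007533371212215796
e_wrist 7214 [-0.0199922  -0.08449394 -0.02999696] [0.02494194 0.02041145 0.011756  ]
-1 [[-0.0185, -0.0794, -0.0292], [-0.0058, -0.0101, -0.0232], [0.0228, -0.0002, -0.0011]]
1 [[-0.0188, 0.0002, -0.0273], [-0.0069, 0.0082, -0.021], [0.0221, 0.0189, 0.0044]]
f_wrist 2669 [-0.01999702 -0.03477279 -0.01545878] [0.01178681 0.04116661 0.00804525]
-1 [[-0.0195, -0.034, -0.0148], [-0.008, -0.0222, -0.0104], [0.009, -0.0205, 0.0064]]
1 [[-0.0196, 0.0272, -0.015], [-0.0082, 0.0288, -0.0107], [0.0091, 0.0405, 0.0061]]
f_scene 27 [0.55559017 0.10739237 0.12452718]
((0.5548729300498962, 0.10860353708267212), 0.012073243968188763)
((556.220703125, 94.99991607666016), (150.68658447265625, 107.4008560180664), 87.24476623535156)
f_top 0 
((557.4113159179688, 145.702392578125), (104.90204620361328, 52.01896667480469), 0.06265073269605637)
```

The arm was still settling when I took that picture, so I'll retake it at rest.

```bash
python3 look.py g wrist; python3 look.py g wrist; cat > meas.py <<'E'
from h import *
import sys
c=load(sys.argv[1]);P=cloud(c);I=c["image"].astype(int);R,G,B=I[...,0],I[...,1],I[...,2];X,Y,Z=P[...,0],P[...,1],P[...,2]
g=(G>R+15)&(G>B)&(abs(Z-.04)<.004)&(Y>-.05)&(Y<.25)
print("plate",g.sum(),cv2.minAreaRect(P[g][:,:2].astype(np.float32)*1000))
s=(abs(Z-.125)<.0025)&(abs(X-.555)<.03)&(abs(Y-.11)<.04);S=P[s]
if len(S): print("stem",s.sum(),np.median(S[:,2]),cv2.minEnclosingCircle(S[:,:2].astype(np.float32)))
red=s&(R>180)&(G<90)&(B<90)
if red.sum():
    l=cv2.fitLine(P[red][:,:2].astype(np.float32),cv2.DIST_L2,0,.01,.01).ravel();print("red",P[red].mean(0),np.degrees(np.arctan2(l[1],l[0])))
cu=(abs(Z-.085)<.002)&(np.hypot(X-.555,Y-.11)<.03)
if cu.sum(): print("cup",cu.sum(),np.median(Z[cu]),cv2.minEnclosingCircle(P[cu][:,:2].astype(np.float32)))
d=(X>.60)&(X<.78)&(Y>.04)&(Y<.16)&(Z>.084)&(Z<.115);D=P[d]
if len(D): 
    print("bit tip x",np.sort(D[:,0])[3]); 
    for x in np.arange(.63,.77,.02):
        e=D[abs(D[:,0]-x)<.004]
        if len(e): print(round(x,2),e[:,1].min().round(4),e[:,1].max().round(4),end="; ")
print(c["xyz"])
E
python3 meas.py g_wrist.npz
```

```text
6.3 [0.5643 0.0506 0.2051] [[-0.0019, 0.999, -0.0448], [-0.0007, -0.0448, -0.999], [-1.0, -0.0018, 0.0008]] [-0.8  0.9  0.3] [-0.03 -0.01  0.01] 0.0767
6.35 [0.5642 0.0506 0.205 ] [[-0.0022, 0.999, -0.0449], [-0.0006, -0.0449, -0.999], [-1.0, -0.0022, 0.0007]] [-0.1  0.3 -1. ] [ 0.02  0.05 -0.  ] 0.0834
plate 10971 ((556.7692260742188, 96.41249084472656), (148.5480499267578, 109.43165588378906), 87.18958282470703)
stem 830 0.1247298819446756 ((0.5572220087051392, 0.11046534031629562), 0.011921927332878113)
red [0.55848349 0.11203917 0.12560742] 57.127766
cup 923 0.08493036832579798 ((0.5573226809501648, 0.11048349738121033), 0.019908567890524864)
bit tip x 0.6252906270124367
0.63 0.1056 0.1124; 0.65 0.0994 0.1164; 0.67 0.0914 0.1228; 0.69 0.0915 0.1219; 0.71 0.0905 0.121; 0.73 0.0898 0.1201; 0.75 0.0888 0.1192; [0.56859016 0.12663411 0.32865772]
```

Request:
step_arm:
  deltas: [-0.035,0.24,0,0,0,0.95,-0.035,0.24,0,0,0,0.95,-0.035,0.24,0,0,0,0.95,-0.035,0.24,0,0,0,0.95,-0.035,0.24,-0.2,0,0,0.95]

```text
t: 6.77
tcp_pos: [0.5613, 0.0752, 0.2017]
tool_rot: [[-0.001, 0.943, 0.333], [-0.0, 0.333, -0.943], [-1.0, -0.001, 0.0]]
force: [-0.0, 0.1, -0.1]
grip_width: 0.0853
```

Request:
step_arm:
  deltas: [-0.035,0.24,-0.3,0,0,0.95,-0.035,0.24,-0.3,0,0,0.95,-0.035,0.24,-0.3,0,0,0.95,-0.035,0.24,-0.3,0,0,0.95,-0.035,0.24,-0.3,0,0,0.95]

```text
t: 7.18
tcp_pos: [0.5573, 0.0991, 0.1708]
tool_rot: [[-0.002, 0.752, 0.659], [-0.0, 0.659, -0.752], [-1.0, -0.002, -0.001]]
force: [0.4, 0.5, -1.0]
grip_width: 0.0854
```

Request:
step_arm:
  deltas: [-0.035,0.24,-0.3,0,0,0.95,-0.035,0.24,-0.3,0,0,0.95,0,0,0,0,0,0,0,0,0,0,0,0]

```text
t: 7.52
tcp_pos: [0.5559, 0.1088, 0.1592]
tool_rot: [[-0.002, 0.648, 0.762], [-0.0, 0.762, -0.648], [-1.0, -0.002, -0.002]]
force: [-0.6, 0.6, 0.4]
grip_width: 0.0853
```

```bash
python3 look.py i wrist; python3 meas.py i_wrist.npz
```

```text
7.5667 [0.5564 0.1086 0.1598] [[-0.001, 0.6482, 0.7615], [-0.0003, 0.7615, -0.6482], [-1.0, -0.0009, -0.0006]] [-0.2 -0.8 -0. ] [0.02 0.04 0.05] 0.0859
plate 12154 ((556.6401977539062, 95.96034240722656), (149.15667724609375, 108.9682388305664), 87.58819580078125)
stem 990 0.12478748195849845 ((0.5572574138641357, 0.11089850962162018), 0.01196744479238987)
cup 1086 0.08491405789930653 ((0.5573986768722534, 0.11058719456195831), 0.01994136907160282)
bit tip x 0.6252133805258553
0.63 0.1054 0.1125; 0.65 0.099 0.1171; 0.67 0.0918 0.1122; 0.75 0.1146 0.1195; [0.49893981 0.15812615 0.28293521]
```

View pics/i_wrist.png

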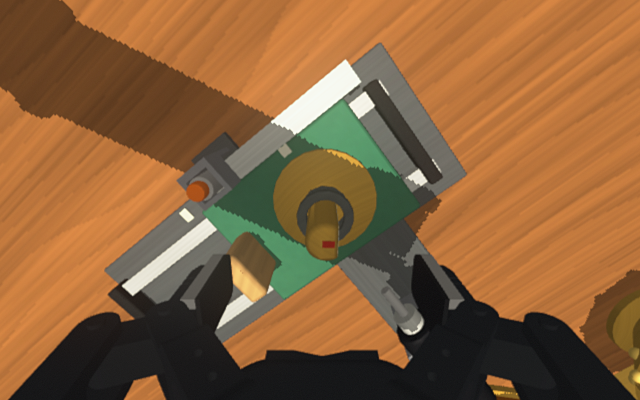

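Stem axis measured again at (0.557, 0.1108) and the red bar lies along the jaw direction. Descending and closing gently.

Request:
step_arm:
  deltas: [0,0,-0.8,0,0,0,0,0,-0.8,0,0,0,0,0,-0.8,0,0,0,0,0,0,0,0,0,0,0,0,0,0,0]

```text
t: 7.98
tcp_pos: [0.5563, 0.1088, 0.112]
tool_rot: [[-0.001, 0.647, 0.762], [-0.0, 0.762, -0.647], [-1.0, -0.001, -0.001]]
force: [0.5, 0.1, 0.7]
grip_width: 0.0853
```

Request:
step_arm:
  deltas: [0,0,0,0,0,0,0,0,0,0,0,0,0,0,0,0,0,0,0,0,0,0,0,0,0,0,0,0,0,0]
  jaw: 1
  newtons: 25

```text
t: 8.4
tcp_pos: [0.5569, 0.1095, 0.1129]
tool_rot: [[0.001, 0.646, 0.763], [-0.0, 0.763, -0.646], [-1.0, 0.001, 0.001]]
force: [-0.4, -0.5, 0.0]
grip_width: 0.0256
```

Request:
step_arm:
  deltas: [0,0,0,0,0,0,0,0,0,0,0,0,0,0,0,0,0,0,0,0,0,0,0,0,0,0,0,0,0,0]

```text
t: 8.82
tcp_pos: [0.5563, 0.1096, 0.1128]
tool_rot: [[-0.0, 0.646, 0.763], [-0.0, 0.763, -0.646], [-1.0, -0.001, -0.0]]
force: [-2.9, -1.8, 6.1]
grip_width: 0.0181
```

Stem is held (18 mm width, low forces). Turning −52.2° about the stem's axis.

Request:
step_arm:
  deltas: [-0.002,0.006,0,0,0,-0.57,-0.002,0.006,0,0,0,-0.57,-0.002,0.006,0,0,0,-0.57,-0.002,0.006,0,0,0,-0.57,-0.002,0.006,0,0,0,-0.57]

```text
t: 9.23
tcp_pos: [0.5558, 0.1103, 0.1128]
tool_rot: [[-0.001, 0.803, 0.596], [-0.0, 0.596, -0.803], [-1.0, -0.001, -0.0]]
force: [-5.0, -1.1, 5.8]
grip_width: 0.0182
```

Request:
step_arm:
  deltas: [-0.002,0.005,0,0,0,-0.57,-0.002,0.005,0,0,0,-0.57,-0.002,0.005,0,0,0,-0.57,-0.002,0.005,0,0,0,-0.57,-0.002,0.005,0,0,0,-0.57]

```text
t: 9.65
tcp_pos: [0.5553, 0.1108, 0.1128]
tool_rot: [[-0.002, 0.917, 0.399], [-0.001, 0.399, -0.917], [-1.0, -0.002, -0.0]]
force: [-5.0, -0.2, 7.3]
grip_width: 0.0183
```

Request:
step_arm:
  deltas: [-0.002,0.005,0,0,0,-0.57,-0.002,0.005,0,0,0,-0.57,-0.002,0.005,0,0,0,-0.57,-0.002,0.005,0,0,0,-0.57,-0.002,0.005,0,0,0,-0.57]

```text
t: 10.07
tcp_pos: [0.555, 0.1113, 0.1127]
tool_rot: [[-0.002, 0.983, 0.182], [-0.001, 0.182, -0.983], [-1.0, -0.002, 0.0]]
force: [-5.9, -0.2, 6.6]
grip_width: 0.0183
```

Request:
step_arm:
  deltas: [-0.003,0.004,0,0,0,-0.57,-0.003,0.004,0,0,0,-0.57,-0.003,0.004,0,0,0,-0.57,-0.003,0.004,0,0,0,-0.57,-0.003,0.004,0,0,0,-0.57]

```text
t: 10.48
tcp_pos: [0.5547, 0.1117, 0.1128]
tool_rot: [[-0.002, 0.999, -0.045], [-0.001, -0.045, -0.999], [-1.0, -0.002, 0.001]]
force: [-6.3, 0.2, 7.4]
grip_width: 0.0184
```

Request:
step_arm:
  deltas: [0,0,0,0,0,0,0,0,0,0,0,0,0,0,0,0,0,0]

```text
t: 10.73
tcp_pos: [0.5547, 0.1117, 0.1128]
tool_rot: [[-0.002, 0.999, -0.043], [-0.001, -0.043, -0.999], [-1.0, -0.002, 0.001]]
force: [-6.1, -0.9, 7.3]
grip_width: 0.0186
```

```bash
python3 look.py j wrist; python3 meas.py j_wrist.npz
```

```text
10.7833 [0.5547 0.1118 0.1128] [[-0.0021, 0.9991, -0.0433], [-0.0005, -0.0433, -0.9991], [-1.0, -0.002, 0.0006]] [-5.5 -1.1  7.9] [-0.12  1.15 -0.04] 0.0185
plate 11634 ((557.4136962890625, 98.65050506591797), (148.4755859375, 109.3027572631836), 87.89665985107422)
stem 2053 0.12479814387151367 ((0.555642306804657, 0.11829052865505219), 0.022903453558683395)
cup 1153 0.08484430661117201 ((0.5579224824905396, 0.11537130177021027), 0.019480327144265175)
bit tip x 0.624924781971094
0.63 0.1062 0.1131; 0.65 0.099 0.1175; 0.67 0.0947 0.1236; 0.69 0.0935 0.1228; 0.71 0.0932 0.1218; [0.55884182 0.18778578 0.23628192]
```

View pics/j_wrist.png

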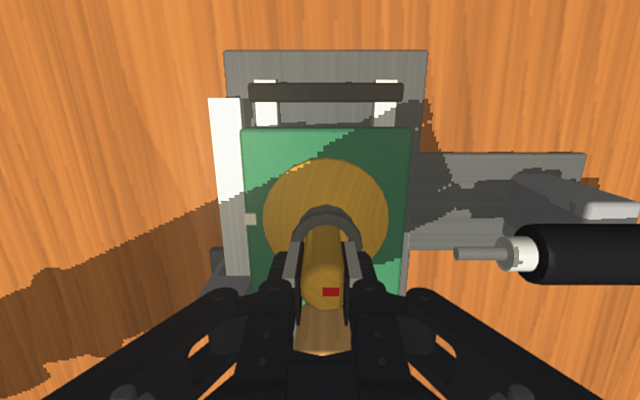

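Request:
step_arm:
  deltas: [0,0,0,0,0,0,0,0,0,0,0,0,0,0,0,0,0,0,0,0,0,0,0,0,0,0,0.3,0,0,0]
  jaw: 0

```text
t: 11.2
tcp_pos: [0.555, 0.1112, 0.1173]
tool_rot: [[-0.002, 0.999, -0.044], [-0.0, -0.044, -0.999], [-1.0, -0.002, 0.0]]
force: [-0.3, -0.8, -0.4]
grip_width: 0.0778
```

Request:
step_arm:
  deltas: [0,-0.6,0.9,0,0,0,0,-0.6,0.9,0,0,0,0,-0.6,0.9,0,0,0,0,-0.6,0.9,0,0,0,0,0,0,0,0,0]

```text
t: 11.62
tcp_pos: [0.5583, 0.0607, 0.1945]
tool_rot: [[0.007, 0.999, -0.047], [-0.002, -0.047, -0.999], [-1.0, 0.007, 0.001]]
force: [-0.0, -0.7, 0.7]
grip_width: 0.0856
```

Request:
step_arm:
  deltas: [0,0,0,0,0,0,0,0,0,0,0,0]

```text
t: 11.78
tcp_pos: [0.5553, 0.0641, 0.1899]
tool_rot: [[-0.0, 0.999, -0.043], [0.0, -0.043, -0.999], [-1.0, -0.0, -0.0]]
force: [-0.1, 0.2, 0.6]
grip_width: 0.0857
```

```bash
python3 look.py k wrist; python3 meas.py k_wrist.npz;python3 -c "
from h import *
crop(load('k_wrist.npz'),230,40,430,190,4,'pics/k_c.png')"
```

```text
11.8333 [0.555  0.0643 0.1894] [[-0.0014, 0.9991, -0.0425], [0.0004, -0.0425, -0.9991], [-1.0, -0.0015, -0.0003]] [ 0.4  0.7 -0.7] [-0.01  0.    0.03] 0.0852
plate 11814 ((556.8834838867188, 97.93649291992188), (149.12721252441406, 109.60858917236328), 87.46366882324219)
stem 921 0.12474797396299742 ((0.5573748350143433, 0.11273356527090073), 0.011955415830016136)
cup 987 0.08486231712048387 ((0.5574944615364075, 0.1127350926399231), 0.019862432032823563)
bit tip x 0.6251568202930844
0.63 0.1062 0.1127; 0.65 0.0994 0.1167; 0.67 0.0918 0.1229; 0.69 0.0908 0.122; 0.71 0.09 0.1211; 0.73 0.0891 0.1203; 0.75 0.0883 0.1194; [0.55931412 0.1399803  0.31347304]
```

View pics/k_c.png

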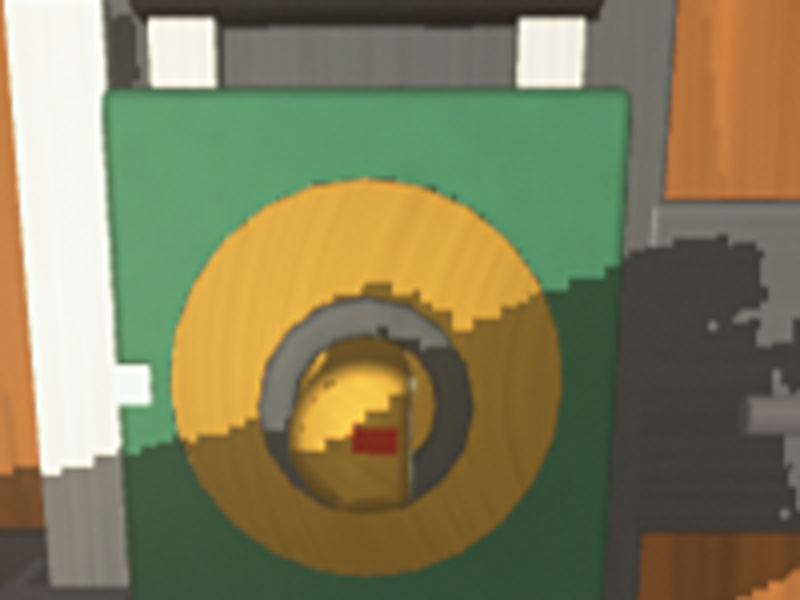

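```bash
python3 -c "
from h import *
for f in ('g_wrist','k_wrist'):
  c=load(f+'.npz');P=cloud(c);I=c['image'].astype(int)
  m=(I[...,0]>120)&(I[...,1]<.65*I[...,0])&(I[...,2]<60)&(np.hypot(P[...,0]-.487,P[...,1]-.054)<.02)&(P[...,2]>.066);print(m.sum(),np.median(P[m],axis=0),P[m][:,2].max())
c=load('k_wrist.npz')
for z in (.122,.1235,.125):
  a=atz(c,230+408/4,40+375/4,z);b=atz(c,230+411/4,40+490/4,z);d=a-b;print(np.degrees(np.arctan2(d[1],d[0]))-90)
"
```

```text
220 [0.48811326 0.05474809 0.07874542] 0.0811015832727614
271 [0.48842705 0.05529745 0.0777937 ] 0.23937511140759377
-0.37037953555612546
-0.3703795355561539
-0.3703795355562107
```

The carrier is now fully in the dip: stem y is 0.1127 and the bit axis extrapolates to 0.112. The flat faces the bit. Moving to the collar, with the tool turned so the jaws lie across its y.

Request:
step_arm:
  deltas: [-0.03,-1,0,0,0,0.9,-0.03,-1,0,0,0,0.9,-0.03,-1,0,0,0,0.9,-0.03,-1,0,0,0,0.9,-0.03,-1,0,0,0,0.9]

```text
t: 12.25
tcp_pos: [0.552, -0.0362, 0.189]
tool_rot: [[-0.002, 0.949, 0.316], [0.001, 0.316, -0.949], [-1.0, -0.002, -0.001]]
force: [-0.3, -0.6, 0.0]
grip_width: 0.0858
```

Request:
step_arm:
  deltas: [-0.03,-1,0,0,0,0.9,-0.03,-1,0,0,0,0.9,-0.03,-1,0,0,0,0.9,-0.03,-1,0,0,0,0.9,-0.03,-1,0,0,0,0.9]

```text
t: 12.67
tcp_pos: [0.5492, -0.1362, 0.189]
tool_rot: [[-0.002, 0.777, 0.63], [0.001, 0.63, -0.777], [-1.0, -0.001, -0.002]]
force: [-0.1, 0.3, 0.5]
grip_width: 0.0853
```

Request:
step_arm:
  deltas: [-0.03,-1,0,0,0,0.9,-0.03,-1,0,0,0,0.9,-0.03,-1,0,0,0,0.9,-0.03,-1,0,0,0,0.9,-0.03,-1,0,0,0,0.9]

```text
t: 13.08
tcp_pos: [0.5464, -0.2361, 0.1889]
tool_rot: [[-0.002, 0.505, 0.863], [0.002, 0.863, -0.505], [-1.0, 0.0, -0.002]]
force: [-0.6, 1.1, -0.7]
grip_width: 0.0854
```

Request:
step_arm:
  deltas: [0,-0.8,0,0,0,0.9,0,0,0,0,0,0,0,0,0,0,0,0,0,0,0,0,0,0]

```text
t: 13.42
tcp_pos: [0.5468, -0.2504, 0.1895]
tool_rot: [[-0.001, 0.446, 0.895], [0.002, 0.895, -0.446], [-1.0, 0.001, -0.002]]
force: [1.5, 0.6, -0.8]
grip_width: 0.0849
```

```bash
python3 look.py l wrist; python3 - <<'E'
from h import *
c=load("l_wrist.npz");P=cloud(c);I=c["image"].astype(int);R,G,B=I[...,0],I[...,1],I[...,2];X,Y,Z=P[...,0],P[...,1],P[...,2]
near=(np.hypot(X-.546,Y+.256)<.05)
k=near&(Z>.05)&(Z<.058)
q,r=cv2.minEnclosingCircle(P[k][:,:2].astype(np.float32));print(k.sum(),q,r,np.median(Z[k]))
h=near&(R>1.8*G)&(R>1.8*B)&(R>100)&(Z>.03)&(Z<.055);m=P[h];print(h.sum(),m.mean(0))
d=m.mean(0)[:2]-q;print(np.degrees(np.arctan2(d[1],d[0])),np.linalg.norm(d))
E
```

```text
13.4667 [ 0.547  -0.2502  0.1898] [[-0.0005, 0.4447, 0.8957], [0.0015, 0.8957, -0.4447], [-1.0, 0.0011, -0.0012]] [-0.  -0.5 -1.3] [ 0.08 -0.02  0.01] 0.0853
1180 (0.546944797039032, -0.2548810839653015) 0.02192908525466919 0.05385764276157062
96 [ 0.57075584 -0.26947508  0.04572766]
-31.504497480834726 0.027927591509452555
```

View pics/l_wrist.png

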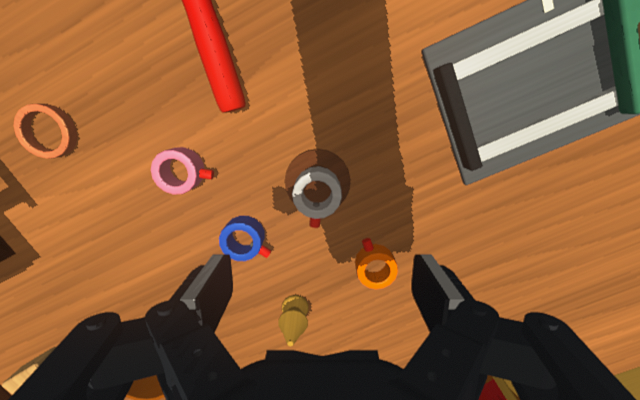

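```bash
python3 - <<'E'
from h import *
c=load("l_wrist.npz");P=cloud(c);I=c["image"].astype(int);R,G,B=I[...,0],I[...,1],I[...,2];X,Y,Z=P[...,0],P[...,1],P[...,2]
crop(c,270,140,370,240,7,"pics/l_c.png")
q=np.array([.5469,-.2549])
h=(R>1.8*G)&(R>1.8*B)&(R>90);h[:205]=0;h[235:]=0;h[:,:295]=0;h[:,335:]=0
v,u=np.nonzero(h);print(len(u),u.min(),u.max(),v.min(),v.max(),u.mean(),v.mean())
for z in(.042,.047):
    p=atz(c,u.mean(),v.mean(),z);d=p[:2]-q;print(z,p,np.degrees(np.arctan2(d[1],d[0])),np.linalg.norm(d))
for n in("c1",):
    cc=load(n+".npz");J=cc["image"].astype(int);hh=(J[...,0]>1.8*J[...,1])&(J[...,0]>1.8*J[...,2])&(J[...,0]>90);hh[:250]=0;hh[275:]=0;hh[:,:355]=0;hh[:,385:]=0
    v,u=np.nonzero(hh);PP=cloud(cc);k=(np.hypot(PP[...,0]-.546,PP[...,1]+.256)<.03)&(PP[...,2]>.05)&(PP[...,2]<.058);q1=np.array(cv2.minEnclosingCircle(PP[k][:,:2].astype(np.float32))[0])
    p=atz(cc,u.mean(),v.mean(),.045);d=p[:2]-q1;print(n,q1,p,np.degrees(np.arctan2(d[1],d[0])),np.linalg.norm(d))
ty=np.array([.445,.896]);tz=np.array([.896,-.445])
bl=(B>R+30)&(B>G+30)&(Z>.003)&(Z<.06);og=(R>180)&(G>90)&(G<160)&(B<60)&(Z>.012)&(Z<.06)&(np.hypot(X-.64,Y+.24)<.06)
for n,m in(("blue",bl),("orange",og)):
    d=P[m][:,:2]-q; print(n,m.sum(),P[m].mean(0),"ty",np.percentile(d@ty,[1,99]),"tz",np.percentile(d@tz,[1,99]),P[m][:,2].max())
E
```

```text
99 309 320 218 227 314.4141414141414 222.59595959595958
0.042 [ 0.57278148 -0.27028679  0.042     ] -30.731886668060866 0.030109869294698145
0.047 [ 0.57106411 -0.26929945  0.047     ] -30.790805630856287 0.028129135614409398
c1 [ 0.54579461 -0.25495264] [ 0.57175671 -0.26830873  0.045     ] -27.223367096850744 0.029196164287013097
blue 998 [ 0.56275438 -0.3515292   0.02148325] ty [-0.09964694 -0.05906768] tz [0.03751828 0.07839751] 0.02643886080046942
orange 504 [ 0.6636462  -0.24146194  0.02402526] ty [0.04214776 0.08339572] tz [0.07971925 0.11318173] 0.025986488684142772
```

View pics/l_c.png

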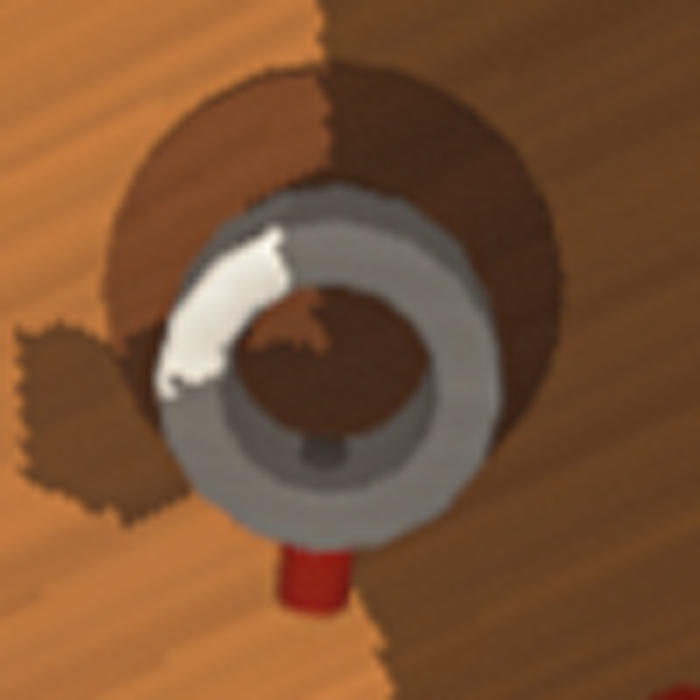

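The steel collar is at (0.547, −0.255), top 54 mm, radius 22 mm (agrees with the spec). Its screw points at about −30.5°. The blue and orange rings clear the open fingers. Descending.

Request:
step_arm:
  deltas: [0,-0.12,-0.8,0,0,-0.4,0,-0.12,-0.8,0,0,-0.45,0,0,-0.8,0,0,0,0,0,-0.8,0,0,0,0,0,-0.8,0,0,0]

```text
t: 13.88
tcp_pos: [0.5471, -0.2554, 0.1097]
tool_rot: [[0.0, 0.504, 0.863], [0.0, 0.863, -0.504], [-1.0, 0.001, 0.0]]
force: [0.0, 0.4, 0.2]
grip_width: 0.0851
```

Request:
step_arm:
  deltas: [0,0,-0.8,0,0,0,0,0,-0.8,0,0,0,0,0,-0.8,0,0,0,0,0,-0.8,0,0,0,0,0,0,0,0,0]

```text
t: 14.3
tcp_pos: [0.5448, -0.2545, 0.0431]
tool_rot: [[-0.005, 0.504, 0.864], [0.003, 0.864, -0.504], [-1.0, 0.0, -0.006]]
force: [-0.5, 0.7, -0.9]
grip_width: 0.0854
```

Request:
step_arm:
  deltas: [0,0,0,0,0,0]

```text
t: 14.38
tcp_pos: [0.5464, -0.2556, 0.0458]
tool_rot: [[-0.001, 0.505, 0.863], [0.001, 0.863, -0.505], [-1.0, 0.0, -0.002]]
force: [0.3, 0.0, 0.5]
grip_width: 0.0853
```

```bash
python3 look.py m wrist
```

```text
14.4333 [ 0.5473 -0.2562  0.0469] [[0.0005, 0.5048, 0.8632], [0.0004, 0.8632, -0.5048], [-1.0, 0.0006, 0.0002]] [1.2 0.1 0.1] [ 0.02 -0.03  0.05] 0.0854
```

View pics/m_wrist.png

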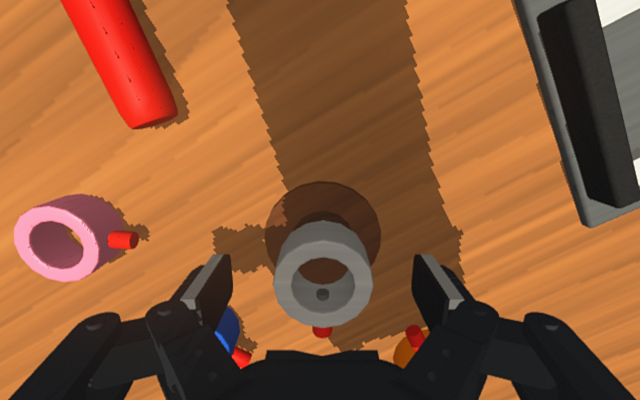

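The collar sits centred between the pads, with the screw at (322,330) on the tool's centre line. Lowering 3 mm and closing.

Request:
step_arm:
  deltas: [0,0,-0.15,0,0,0,0,0,0,0,0,0,0,0,0,0,0,0,0,0,0,0,0,0,0,0,0,0,0,0]
  jaw: 1
  newtons: 70

```text
t: 14.85
tcp_pos: [0.5474, -0.2574, 0.0446]
tool_rot: [[0.002, 0.506, 0.863], [-0.001, 0.863, -0.506], [-1.0, 0.0, 0.002]]
force: [-0.1, 0.8, 6.1]
grip_width: 0.0425
```

Request:
step_arm:
  deltas: [0,0,0,0,0,0,0,0,0,0,0,0]

```text
t: 15.02
tcp_pos: [0.5475, -0.2574, 0.0447]
tool_rot: [[0.002, 0.506, 0.863], [-0.001, 0.863, -0.506], [-1.0, 0.0, 0.002]]
force: [-1.5, 1.0, 5.8]
grip_width: 0.0423
```

Request:
step_arm:
  deltas: [0,0,0.4,0,0,0,0,0,0.9,0,0,0,0,0,0.9,0,0,0,0,0,0.9,0,0,0,0,0,0.9,0,0,0]

```text
t: 15.43
tcp_pos: [0.5463, -0.2573, 0.1242]
tool_rot: [[-0.0, 0.506, 0.863], [0.0, 0.863, -0.506], [-1.0, -0.0, -0.001]]
force: [-0.7, -0.8, -0.9]
grip_width: 0.0424
```

Request:
step_arm:
  deltas: [0,0,0.9,0,0,0,0,0,0.9,0,0,0,0,0,0.3,0,0,0,0,0,0,0,0,0,0,0,0,0,0,0]

```text
t: 15.85
tcp_pos: [0.5464, -0.2573, 0.1649]
tool_rot: [[-0.0, 0.506, 0.863], [0.0, 0.863, -0.506], [-1.0, -0.0, -0.0]]
force: [0.0, 0.7, -1.6]
grip_width: 0.0427
```

```bash
python3 look.py n wrist
```

```text
15.9 [ 0.546  -0.2572  0.1642] [[-0.0015, 0.506, 0.8625], [0.0007, 0.8625, -0.506], [-1.0, -0.0002, -0.0017]] [ 0.3  0.3 -1.4] [ 0.02 -0.01 -0.09] 0.0422
```

View pics/n_wrist.png

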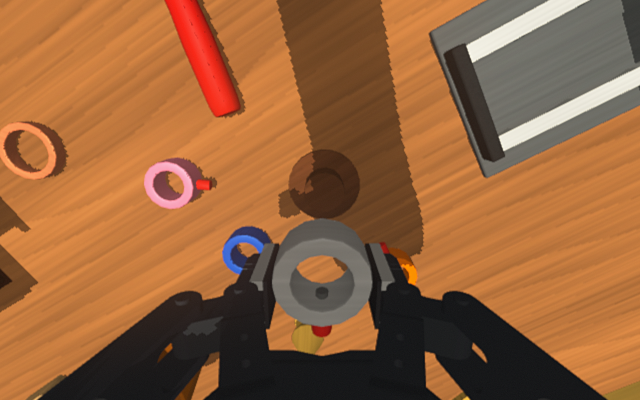

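Collar lifted, 42 mm opening, screw still on the tool's centre line (tip (321,293), head (321,330)). Measuring the collar in the tool frame.

```bash
python3 - <<'E'
from h import *
c=load("n_wrist.npz")
T=np.array([.546,-.2572,.1642]);Rt=np.array([[-0.0015,0.506,0.8625],[0.0007,0.8625,-0.506],[-1.0,-0.0002,-0.0017]])
P=(cloud(c)-T)@Rt; I=c["image"].astype(int)
# top rim: circle via image ring pixels
m=(abs(P[...,1])<.03)&(abs(P[...,2])<.03)&(P[...,0]<-.006)&(P[...,0]>-.014)
v,u=np.nonzero(m);print(m.sum(),u.min(),u.max(),v.min(),v.max(),np.median(P[m][:,0]))
sel=m&(np.ptp(I,axis=2)<25)&(I.sum(-1)>200)
q=P[sel][:,1:];print(sel.sum(),cv2.minEnclosingCircle(q.astype(np.float32)),q.min(0),q.max(0))
R,G,B=I[...,0],I[...,1],I[...,2]
h=(R>1.8*G)&(R>1.8*B)&(R>80);h[:315]=0;h[345:]=0;h[:,:300]=0;h[:,345:]=0
v,u=np.nonzero(h);print("head px",u.mean(),v.mean(),u.min(),u.max(),np.median(P[h],axis=0))
E
```

```text
5431 248 390 234 326 -0.009786358768719642
4888 ((0.0005374085158109665, -0.007892721332609653), 0.02793692983686924) [-0.02734598 -0.02337274] [0.02832523 0.0199383 ]
head px 321.2972972972973 330.5405405405405 312 331 [-0.00242548  0.00020082  0.02899251]
```

Request:
step_arm:
  deltas: [0.03,0.9,0.1,0,0,0.305,0.03,0.92,0.1,0,0,0.305,0.03,0.92,0.1,0,0,0.305,0.03,0.92,0.1,0,0,0.305,0.03,0.92,0.1,0,0,0.305]

```text
t: 16.32
tcp_pos: [0.5497, -0.1626, 0.1754]
tool_rot: [[-0.0, 0.393, 0.92], [0.0, 0.92, -0.393], [-1.0, 0.0, -0.0]]
force: [-0.4, 0.1, -0.7]
grip_width: 0.0423
```

Request:
step_arm:
  deltas: [0.03,0.92,0,0,0,0.305,0.03,0.92,0,0,0,0.305,0.03,0.92,0,0,0,0.305,0.03,0.92,0,0,0,0.305,0.03,0.92,0,0,0,0.305]

```text
t: 16.73
tcp_pos: [0.5526, -0.0718, 0.1753]
tool_rot: [[-0.0, 0.28, 0.96], [-0.0, 0.96, -0.28], [-1.0, -0.0, -0.0]]
force: [0.5, 0.6, -1.3]
grip_width: 0.0426
```

Request:
step_arm:
  deltas: [0.03,0.92,0,0,0,0.305,0.03,0.92,0,0,0,0.305,0.03,0.92,0,0,0,0.305,0.03,0.92,0,0,0,0.305,0.03,0.92,0,0,0,0.305]

```text
t: 17.15
tcp_pos: [0.5557, 0.0201, 0.1753]
tool_rot: [[0.0, 0.161, 0.987], [0.0, 0.987, -0.161], [-1.0, 0.0, 0.0]]
force: [0.8, 1.1, -0.8]
grip_width: 0.0424
```

Request:
step_arm:
  deltas: [0.03,0.9,0,0,0,0.305,0.03,0.9,0,0,0,0.305,0.03,0.9,0,0,0,0.305,0.03,0.9,0,0,0,0.305,0.03,0.8,0,0,0,0.305]

```text
t: 17.57
tcp_pos: [0.5587, 0.1085, 0.1754]
tool_rot: [[0.0, 0.039, 0.999], [0.0, 0.999, -0.039], [-1.0, 0.0, 0.0]]
force: [0.1, -0.3, -0.9]
grip_width: 0.0428
```

Request:
step_arm:
  deltas: [0,0,0,0,0,0,0,0,0,0,0,0,0,0,0,0,0,0]

```text
t: 17.82
tcp_pos: [0.5588, 0.1055, 0.1751]
tool_rot: [[-0.0, 0.043, 0.999], [-0.001, 0.999, -0.043], [-1.0, -0.001, -0.0]]
force: [0.3, -0.2, -1.5]
grip_width: 0.0424
```

```bash
python3 look.py p wrist scene; python3 -c "
from h import *
crop(load('p_scene.npz'),280,100,440,240,4.2,'pics/p_s.png')"
```

```text
17.9167 [0.5589 0.1048 0.1752] [[-0.0002, 0.0444, 0.999], [-0.0008, 0.999, -0.0444], [-1.0, -0.0008, -0.0001]] [ 1.2 -0.5 -1.6] [-0.02  0.02  0.01] 0.0423
```

View pics/p_wrist.png

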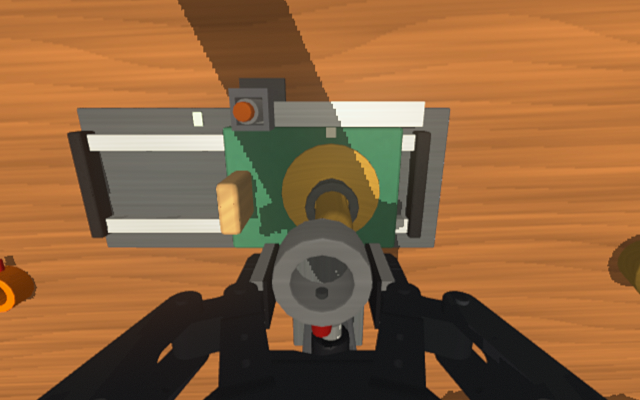

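View pics/p_s.png

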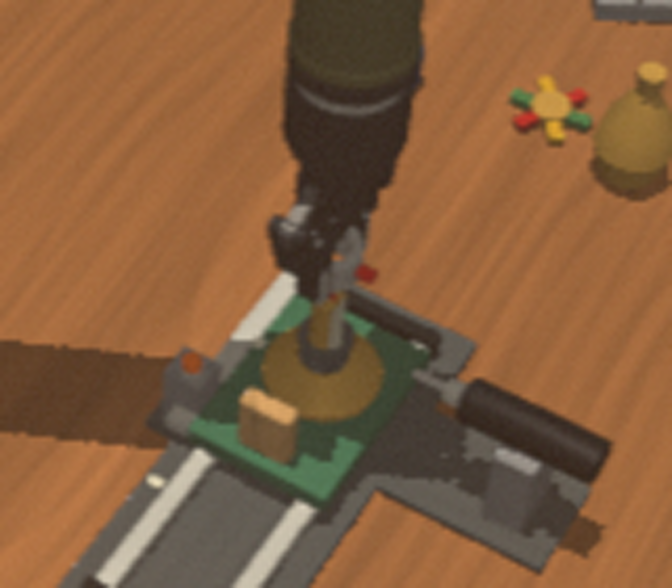

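Request:
step_arm:
  deltas: [0,0.3,0,0,0,0,0,0.09,0,0,0,0,0,0,0,0,0,0,0,0,0,0,0,0,0,0,0,0,0,0]

```text
t: 18.33
tcp_pos: [0.5587, 0.114, 0.1754]
tool_rot: [[0.0, 0.042, 0.999], [-0.0, 0.999, -0.042], [-1.0, -0.0, 0.0]]
force: [0.4, -0.5, -2.5]
grip_width: 0.0424
```

```bash
python3 look.py q wrist; python3 - <<'E'
from h import *
c=load("q_wrist.npz");P=cloud(c);X,Y,Z=[P[...,i] for i in range(3)]
cu=(abs(Z-.085)<.002)&(np.hypot(X-.557,Y-.112)<.03);A=P[cu];r=np.hypot(A[:,0]-.557,A[:,1]-.112)
print(cu.sum(),A.min(0),A.max(0))
# dome lower rim circle: yellow pixels at z>.041
I=c["image"].astype(int);y=(Z>.043)&(Z<.06)&(np.hypot(X-.557,Y-.112)<.06)&(I[...,0]>1.5*I[...,2]);D=P[y];print("dome y",D[:,1].min(),D[:,1].max(),"x",D[:,0].min())
g=(I[...,1]>I[...,0]+15)&(I[...,1]>I[...,2])&(abs(Z-.04)<.004);print(cv2.minAreaRect(P[g][:,:2].astype(np.float32)*1000))
E
```

```text
18.3833 [0.5587 0.1139 0.1754] [[0.0001, 0.0426, 0.9991], [-0.0001, 0.9991, -0.0426], [-1.0, -0.0001, 0.0001]] [ 0.4 -0.4 -2.7] [0.05 0.02 0.03] 0.0423
880 [0.53782117 0.09296346 0.0830203 ] [0.56910928 0.13206669 0.08686643]
dome y 0.07144501294051969 0.15451345108689987 x 0.5160392715496314
((556.503662109375, 98.20823669433594), (149.56045532226562, 108.02642822265625), 87.68473815917969)
```

View pics/q_wrist.png

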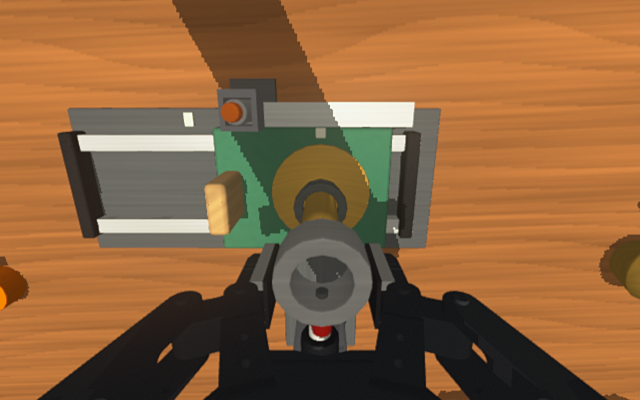

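Request:
step_arm:
  deltas: [0.025,-0.065,-0.5,0,0,0,0,0,-0.5,0,0,0,0,0,-0.4,0,0,0,0,0,0,0,0,0,0,0,0,0,0,0]

```text
t: 18.8
tcp_pos: [0.5585, 0.1127, 0.1461]
tool_rot: [[-0.002, 0.042, 0.999], [0.0, 0.999, -0.042], [-1.0, -0.0, -0.002]]
force: [0.3, 0.3, -0.9]
grip_width: 0.0423
```

```bash
python3 look.py r wrist
```

```text
18.85 [0.559  0.1129 0.1469] [[-0.0008, 0.0422, 0.9991], [0.0003, 0.9991, -0.0422], [-1.0, 0.0002, -0.0008]] [ 0.4 -1.2 -1.6] [ 0.05 -0.03 -0.01] 0.0425
```

View pics/r_wrist.png

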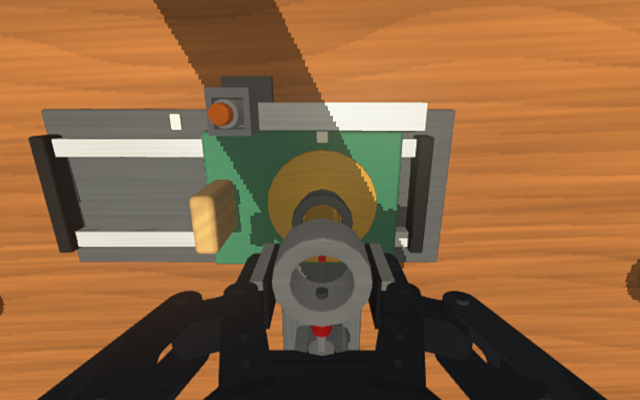

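The stem's red bar shows through the bore at (322,258), in line with the screw tip (321,293) and the bit. Lowering slowly over the stem top.

Request:
step_arm:
  deltas: [0,0,-0.2,0,0,0,0,0,-0.2,0,0,0,0,0,-0.2,0,0,0,0,0,-0.1,0,0,0,0,0,0,0,0,0]

```text
t: 19.27
tcp_pos: [0.5588, 0.1127, 0.1327]
tool_rot: [[-0.001, 0.042, 0.999], [-0.0, 0.999, -0.042], [-1.0, -0.0, -0.001]]
force: [-0.4, 0.6, -1.5]
grip_width: 0.0422
```

Request:
step_arm:
  deltas: [0,0,-0.15,0,0,0,0,0,-0.15,0,0,0,0,0,-0.15,0,0,0,0,0,-0.15,0,0,0,0,0,0,0,0,0]

```text
t: 19.68
tcp_pos: [0.5587, 0.1127, 0.1205]
tool_rot: [[-0.001, 0.042, 0.999], [-0.0, 0.999, -0.042], [-1.0, -0.0, -0.001]]
force: [-0.4, 0.6, -0.0]
grip_width: 0.0424
```

Request:
step_arm:
  deltas: [0,0,-0.2,0,0,0,0,0,-0.2,0,0,0,0,0,-0.2,0,0,0,0,0,-0.2,0,0,0,0,0,0,0,0,0]

```text
t: 20.1
tcp_pos: [0.5585, 0.1126, 0.1042]
tool_rot: [[-0.002, 0.042, 0.999], [-0.0, 0.999, -0.042], [-1.0, -0.0, -0.002]]
force: [-0.9, -0.4, -2.4]
grip_width: 0.0426
```

```bash
python3 look.py s wrist
```

```text
20.15 [0.5588 0.1128 0.1047] [[-0.0011, 0.0422, 0.9991], [0.0001, 0.9991, -0.0422], [-1.0, 0.0, -0.0011]] [-0.8  0.2 -1.8] [ 0.04 -0.01  0.08] 0.0425
```

View pics/s_wrist.png

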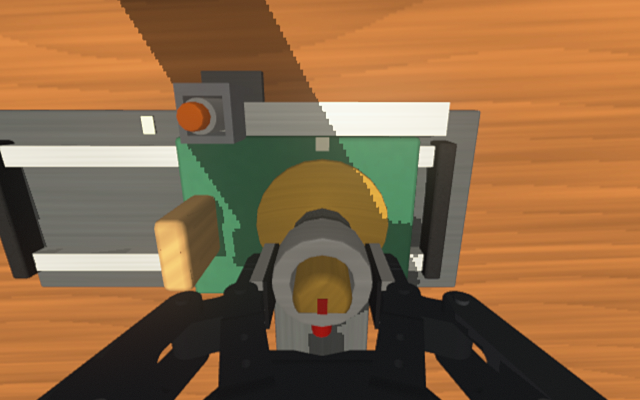

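The collar has passed over the stem freely and the red bar lines up with the screw head (322,328). Pressing down onto the cup.

Request:
step_arm:
  deltas: [0,0,-0.15,0,0,0,0,0,-0.15,0,0,0,0,0,-0.15,0,0,0,0,0,-0.1,0,0,0,0,0,0,0,0,0]

```text
t: 20.57
tcp_pos: [0.5595, 0.1129, 0.0945]
tool_rot: [[0.001, 0.042, 0.999], [0.0, 0.999, -0.042], [-1.0, 0.0, 0.001]]
force: [-0.6, 0.4, 3.9]
grip_width: 0.0422
```

Request:
step_arm:
  deltas: [0,0,-0.1,0,0,0,0,0,0,0,0,0]

```text
t: 20.73
tcp_pos: [0.5595, 0.1129, 0.0926]
tool_rot: [[0.001, 0.042, 0.999], [0.0, 0.999, -0.042], [-1.0, 0.0, 0.001]]
force: [0.5, 0.1, 3.6]
grip_width: 0.0422
```

Request:
step_arm:
  deltas: [0,0,-0.06,0,0,0,0,0,0,0,0,0]

```text
t: 20.9
tcp_pos: [0.5595, 0.1129, 0.0916]
tool_rot: [[0.001, 0.042, 0.999], [0.0, 0.999, -0.042], [-1.0, 0.0, 0.001]]
force: [-0.4, -1.1, 4.7]
grip_width: 0.0423
```

Request:
step_arm:
  deltas: [0,0,-0.05,0,0,0,0,0,0,0,0,0]

```text
t: 21.07
tcp_pos: [0.5596, 0.1131, 0.0915]
tool_rot: [[0.001, 0.042, 0.999], [-0.0, 0.999, -0.042], [-1.0, -0.0, 0.001]]
force: [-2.8, -0.3, 10.6]
grip_width: 0.0427
```

Request:
step_arm:
  deltas: [0,0,-0.05,0,0,0,0,0,0,0,0,0]

```text
t: 21.23
tcp_pos: [0.5596, 0.1135, 0.0914]
tool_rot: [[0.001, 0.042, 0.999], [-0.0, 0.999, -0.042], [-1.0, -0.0, 0.001]]
force: [-5.4, -0.4, 16.4]
grip_width: 0.0427
```

Request:
step_arm:
  deltas: [0,0,-0.05,0,0,0,0,0,0,0,0,0]

```text
t: 21.4
tcp_pos: [0.5597, 0.1138, 0.0913]
tool_rot: [[0.001, 0.042, 0.999], [-0.0, 0.999, -0.042], [-1.0, -0.0, 0.001]]
force: [-7.6, -1.3, 22.3]
grip_width: 0.0424
```

The cup bottomed: at TCP 91.4 mm (91.2 expected), force rose sharply to 22 N. Easing slightly and checking.

Request:
step_arm:
  deltas: [0,0,0.04,0,0,0,0,0,0,0,0,0,0,0,0,0,0,0]

```text
t: 21.65
tcp_pos: [0.5597, 0.1138, 0.0914]
tool_rot: [[0.001, 0.042, 0.999], [0.0, 0.999, -0.042], [-1.0, 0.0, 0.001]]
force: [-4.8, -0.6, 17.3]
grip_width: 0.0424
```

```bash
python3 look.py u wrist scene; python3 - <<'E'
from h import *
c=load("u_wrist.npz");P=cloud(c);I=c["image"].astype(int);R,G,B=I[...,0],I[...,1],I[...,2];X,Y,Z=P[...,0],P[...,1],P[...,2]
g=(G>R+15)&(G>B)&(abs(Z-.04)<.004);print(cv2.minAreaRect(P[g][:,:2].astype(np.float32)*1000))
h=(R>1.8*G)&(R>1.8*B)&(R>80)&(abs(X-.58)<.03)&(abs(Y-.112)<.03)&(Z<.1);print("head",h.sum(),np.median(P[h],axis=0))
s=(abs(Z-.125)<.0015)&(np.hypot(X-.557,Y-.113)<.02);print("stem",s.sum(),cv2.minEnclosingCircle(P[s][:,:2].astype(np.float32)))
rb=s&(R>1.8*G)&(R>1.8*B);print("red bar",np.median(P[rb],axis=0))
k=(abs(Z-.101)<.003)&(np.hypot(X-.557,Y-.113)<.026)&(np.ptp(I,axis=2)<25);print("collar top",np.median(Z[k]),P[k].min(0),P[k].max(0))
pm=(R>120)&(G<.65*R)&(B<60)&(np.hypot(X-.487,Y-.054)<.02)&(Z>.066);print("pin",np.median(P[pm],axis=0))
po=(abs(Z-.09)<.003)&(abs(X-.554)<.03)&(abs(Y-.037)<.025);print("post",cv2.minAreaRect(P[po][:,:2].astype(np.float32)*1000))
b=(X>.615)&(X<.66)&(abs(Y-.11)<.02)&(Z>.084)&(Z<.1);print("bit",b.sum(),P[b].min(0) if b.sum() else "")
crop(load('u_scene.npz'),290,140,430,240,5,'pics/u_s.png')
E
```

```text
21.75 [0.5597 0.1138 0.0914] [[0.0014, 0.0419, 0.9991], [0.0, 0.9991, -0.0419], [-1.0, 0.0001, 0.0014]] [-6.8 -0.7 17.8] [-0.04  1.2  -0.02] 0.0427
((553.7963256835938, 99.82189178466797), (150.3765869140625, 105.11729431152344), 89.21398162841797)
head 9 [0.591285   0.11274828 0.09259141]
stem 2011 ((0.5564221739768982, 0.11363755166530609), 0.011430882848799229)
red bar [0.5592375  0.11368516 0.12552763]
collar top 0.10073492999559448 [0.53618551 0.08850679 0.09800315] [0.57415459 0.13823954 0.1039655 ]
pin [0.48610263 0.05445101 0.0773831 ]
post ((554.071533203125, 39.38768005371094), (16.058815002441406, 39.88215255737305), 87.34797668457031)
bit 0
```

View pics/u_wrist.png

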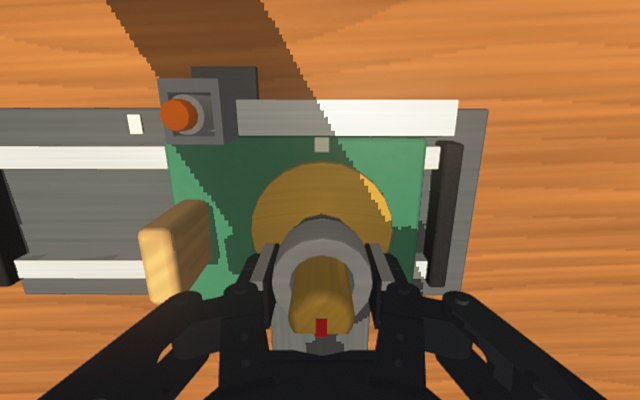

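View pics/u_s.png

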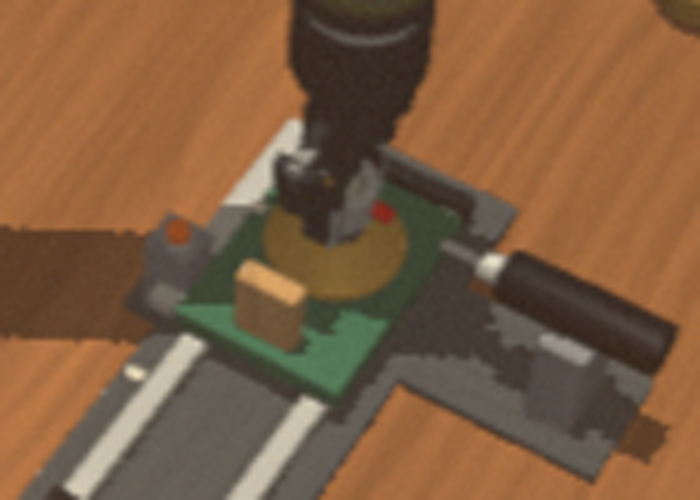

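Everything is seated, but the pressing drift left the collar about 1.3 mm past the bit's axis. I'll shift it back by that much while holding down.

Request:
step_arm:
  deltas: [0,-0.04,0,0,0,0,0,-0.03,0,0,0,0,0,0,0,0,0,0,0,0,0,0,0,0]

```text
t: 22.08
tcp_pos: [0.5596, 0.1131, 0.0914]
tool_rot: [[0.002, 0.041, 0.999], [0.001, 0.999, -0.041], [-1.0, 0.001, 0.002]]
force: [-5.5, 0.6, 16.9]
grip_width: 0.0423
```

```bash
python3 look.py v wrist; python3 - <<'E'
from h import *
c=load("v_wrist.npz");P=cloud(c);I=c["image"].astype(int);R,G,B=I[...,0],I[...,1],I[...,2];X,Y,Z=P[...,0],P[...,1],P[...,2]
s=(abs(Z-.125)<.0015)&(np.hypot(X-.557,Y-.113)<.02);print("stem",s.sum(),cv2.minEnclosingCircle(P[s][:,:2].astype(np.float32)))
k=(abs(Z-.101)<.003)&(np.hypot(X-.557,Y-.113)<.026)&(np.ptp(I,axis=2)<25);print("collar top",np.median(Z[k]))
pm=(R>120)&(G<.65*R)&(B<60)&(np.hypot(X-.487,Y-.054)<.02)&(Z>.066);print("pin",np.median(P[pm],axis=0))
po=(abs(Z-.09)<.003)&(abs(X-.554)<.03)&(abs(Y-.037)<.025);print("post",cv2.minAreaRect(P[po][:,:2].astype(np.float32)*1000))
E
```

```text
22.1333 [0.5596 0.1132 0.0914] [[0.0015, 0.0415, 0.9991], [0.0011, 0.9991, -0.0415], [-1.0, 0.0012, 0.0015]] [-5.1  1.6 16.8] [ 0.22  1.16 -0.06] 0.0424
stem 2017 ((0.5562507510185242, 0.11317002773284912), 0.011477857828140259)
collar top 0.1007170812202779
pin [0.48616795 0.05445889 0.07738254]
post ((553.5211791992188, 38.732421875), (15.71015453338623, 39.207908630371094), 86.86408233642578)
```

```bash
python3 -c "
from plant import *
print(finish_job()); o=observe(); print(o['t'],o['tcp_pos'],o['force'],o['grip_width'])"
```

```text
the job is handed in; nothing more can be done
None
the job is handed in; nothing more can be done
```

The job was handed in at about 22 s, with the gripper still holding the collar down on the stem; the interface gave no verdict.

What I did:
1. **Carrier:** I pushed it by its post until the drop pin fell and caught it.
2. **Stem:** I turned it −52° by its flat, to match the rig's direction.
3. **Collar:** I lifted the steel collar off its stand and lowered it over the stem with its screw towards the bit. It went on without resistance.
4. **Press:** I pushed it down until the cup bottomed.

What the last checks showed:
- **Cup:** The force rose sharply at the bottom and I held it at about 17 N, against 6 N for full travel. The collar's top measured 100.7 mm, where a fully pressed cup would put it at 101 mm.
- **Screw and flat:** The screw stayed on the tool's centre line, and the tool was turned to −2.4°. The rig measured −2.2° to −2.5°.
- **Pin:** Its top was at 77.4 mm, so it was still down.
- **Grip:** Opening was 42.4 mm at 70 N, with no slip.

Checks that disagreed or were weak:
- **Stem position along the rail:** It sat about 1.6 mm short of the bit's axis after the push. Gripping the stem settled it deeper into the dip. Pressing the collar then shifted it about 1 mm past. I moved it back, leaving it within about 1 mm of the bit's axis.
- **Stem position by scene camera:** The scene camera placed the stem about 2–3 mm away from the wrist camera's reading. I used the wrist camera, which agreed with the fingers.
- **Flat's direction:** Read from image pixels, the flat's edge gave about −0.4°, roughly 2° off, but that is only one pixel of error. I relied on the pads lying against the flat instead.
- **Sideways force:** About 5 N remained along x at the end.

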